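# Put a cutting die away in the die chest

## Robot

A 6-joint arm with a two-finger parallel gripper is mounted at the origin on the work surface. World frame = base frame: x ahead of the robot, y to its left, z up, the work surface at z = 0. Lengths are in m, angles in rad, forces in N, time in s.
With the tool pointing down it reaches from about 0.35 to 0.975 m from the base axis. Payload 4.9 kg.
Tool frame: the origin (TCP) lies at the very end of the fingers, on their centre line; the grasp point (between the pads) lies 19 mm behind it; z points along the fingers, y is the direction in which the jaws open and shut (so a half turn about z gives the same grasp; the last joint's range is limited). The gripper opens to 85 mm and grips with 20 to 120 N. Pads are 22 mm wide; open, the fingers measure 114 mm over their backs; the gripper's body (76 mm by 85 mm) begins 54 mm behind the grasp point. The pads swing forward as they close: fully open they stand 13 mm farther back than shut.
Start: joints at [1.2, 0.053, 1.613, -0, 1.476, -0.119], TCP at [0.156, 0.605, 0.231] pointing down, gripper open.
Joint ranges: [-3.01, 3.01], [-1.01, 2.22], [0.06, 2.58], [-1.02, 4.17], [0.09, 2.62], [-3.14, 3.14]. Speed limits (rad/s): [2.57, 2.57, 3.14, 3.14, 3.14, 3.14].

## Interface

Orientations are given as a rotation vector (axis times angle).
In Python, from station import ctrl gives the robot as it stands.
- The arm moves only by the tool apply_moves, never from a script. Its argument "deltas" is a list of rows, each a list of 5 numbers: the shift along the tool's x, y, z in m, then the turn about the tool's z in rad, then the gripper's target within -1 to 1 (fully open at 1, half-way at 0, shut at -1). A call has exactly 8 rows; each row shifts and turns the pose as measured when the row begins, along the tool's axes as they then stand; what a row does not reach is not made up. A row lasts 1/8 s, in which the tool goes at most 62.5 mm and 10.7 degrees, less where a joint would pass 70% of its speed; a pose out of reach is approached as far as the arm can. A call with a gripper value outside its range is refused whole. The fingers move at their own pace and stop on an object; "grip_force" is the grip in N (left out, the last holds). Time passes only in rows, so rows that do not move let the fingers close, or fill a call up. It gives the time, the measured TCP pose, the force and the opening at its end, in the units of the state.
- ctrl.get_obs(): the state, without advancing time (a new reading comes with each control period).
- ctrl.get_image(name): name is "scene" or "top"; returns a dict with "img" (480x640x3 uint8, red, green, blue), "range_z" (480x640 float32, m along the optical axis (not along the pixel's ray), 0 where there is no reading), "mtx" (3x3 intrinsics, pixels), "eye" and "attitude" of the camera in the world. Camera axes: x right, y down, z forward; pixel columns grow to the right and rows downward; lengths in m; the calibration is good to about 2 mm. A picture is of the moment at which its call begins.
- ctrl.finish_job(): hands the job in, once; it reports no verdict.
Trained networks look in a picture, given as the dict that the camera call returned (one of the last four; its "shot" number tells which), for a name from the list of things; names that differ only in an ending like _2 or _b are one class to them, and where a whole thing is asked for, a point or a joint stands for the part that bears it (a point fixed in the world has none). Each returns a list of dicts, best first, with "confidence" (0 to 1); they miss things now and then, are a little off and sometimes report something else, mostly with a low value. They report only what shows in the picture. A call takes as long as a camera call.
- ctrl.search_frame(picture, target): "extent" ([left, top, width, height] in pixels, round what is visible of it).
- ctrl.spot_point(picture, target): "uv" ([column, row] in pixels: a listed point, or the origin of a listed thing).
The state is a dict: "t": time; "q": joint angles; "dq": joint speeds; "effort": joint torques, N m; "tool_pos": TCP position; "tool_rot": TCP orientation; "contact_force": force on the tool from outside, world axes, zero at the start; "wrist_torque": the same for the moment, N m; "opening": finger opening in m.
Only numpy, scipy, OpenCV 4.12 (cv2) and the standard library are available. Lean on these libraries where they do the work, as an engineer would, in place of code of your own. Each camera call takes 0.05 s, during which the arm holds its last target.

## Task

Put the cutting die from the bench away in the empty compartment of the die chest: raise the lid by its handle until the folding stay locks and holds it up by itself, set the die down flat in the compartment, then break the stay's knuckle and lower the lid until it is fully shut. Work gently: do not force the lid against its stay or strain the stay, never let the lid or the die drop, and leave the other things as they are.

Things in the scene. Friction and masses are not known exactly. Their poses are not given: they have to be found in the camera images.
- chest: sheet-steel die chest, fixed to the bench: 190 deep (x), 300 wide (y), 85 mm high; walls and floor 3 mm. Origin: centre of underside; x points to the hinge side, away from the robot, y to its left, z up. A low wall (top at 55 mm) at y = -20 mm parts it into a left, empty compartment (y -18 to 147 mm) and a right one with a round die. Its folding stay is at the right wall, y = -134 mm
- hinge (a point): middle of the lid's hinge axis, which runs along the chest's y at the top of the rear wall (chest x = 95, z = 85 mm). The point's axes are the chest's. Hinge friction holds the lid, stay unlocked, only while it is near upright (above 1.36 rad); lower than that it falls shut unless held
- lid (a joint): lid angle (rad): 0 shut, growing as the front edge rises. Sheet steel, 0.75 kg +-15 %. The straight stay stops it somewhere from 1.42 to 1.54, depending on how its bracket was last set: found by feel, from there the pull on the handle rises by about 9 N per mm. Only at this limit can the knuckle pass straight; let go there, the lid settles back 0.01 and rests on the locked stay
- handle (a point): middle of the bar of the lid's bow handle: round steel bar, 11 mm thick, 120 mm long, parallel to the hinge, its axis 42 mm off the lid's front edge, free all round. Lid shut, it lies 236 mm in front of the hinge axis and 6 mm below it; it turns with the lid about the hinge
- stay_pivot (a point): where the stay's lower link turns on the right wall: chest x = 0, y = -134, z = 55 mm. The stay is two flat steel links of 73 mm joined at the knuckle, from here to the lid's underside. Lid shut: folded, knuckle to the front. As the lid rises they open to a straight line, leaning to the rear; the knuckle's own weight then carries it past straight, away from the robot, onto a stop: locked
- knuckle (a joint): turn of the stay's knuckle (rad): 0 +-0.09 folded with the lid shut, 2.84 links in a straight line, 3.00 on the stop past straight. Locked: above 2.93. Broken: below 2.70. Let go between 2.70 and 2.84 it may fall back and lock
- bracket (a joint): how far (m) the thin sheet bracket that ties the stay to the underside of the lid is sprung: 0 unloaded, positive when the lid pulls at the straight stay, about 0.028 mm for each N on the handle, negative when the lid is pressed down on the locked stay. It is spoilt at 0.7 mm, about 25 N on the handle
- thumb_pin (a point): middle of the round pin at the knuckle (14 mm thick, 30 mm long, parallel to the hinge, standing out to the chest's left) by which the stay is broken; locked, it is 30 mm above the rim, 45 mm in front of the lid. Draw it on its 73 mm arc, towards the robot and up: 5 mm to straight (1 to 2 N), 15 to 22 mm in all leaves it broken and the lid still upright; beyond about 28 mm the lid may fall
- die: the cutting die on the bench: dark steel strip, 32 mm high and 4 mm thick, bent to a long outline with round ends, 96 mm along its x and 56 mm along its y, two cross braces near the top, open through the middle, 0.30 kg. Origin: centre of its underside, z up
- empty_bay (a point): middle of the floor of the left, empty compartment (184 x 165 mm, 82 mm deep below the rim)
- round_die: a round cutting die of 72 mm diameter and 32 mm height in the right compartment: leave it there
- mallet: white mallet with a wooden handle, 240 mm long, lying on the bench right of the chest: leave alone
- tin: tin of 72 mm diameter and 100 mm height standing on the bench to the left: leave alone

How it is judged:
On the way, in this order (a step that is already met when the one before it is completed fails the run):
1. the lid is up and the stay is locked (value of joint knuckle above 2.93 rad and value of joint lid above 1.35 rad), for 0.3 s.
2. the die lies flat in the empty compartment, let go, with the stay still locked (x of die in the frame of chest between -0.095 and 0.095 m and y of die in the frame of chest between -0.018 and 0.147 m and z of die in the frame of chest below 0.01 m and angle between die's own z axis and vertical below 0.1 rad and contact force between the fingers and die below 0.1 N and value of joint knuckle above 2.93 rad), for 0.3 s.
3. the stay is broken (value of joint knuckle below 2.7 rad), for 0.1 s.
At the end, for the whole second after the job is handed in: the lid is fully shut (angle under 0.03 rad) with the die lying flat and at rest in the chest's left compartment (value of joint lid below 0.03 rad and x of die in the frame of chest between -0.095 and 0.095 m and y of die in the frame of chest between -0.018 and 0.147 m and z of die in the frame of chest below 0.01 m and angle between die's own z axis and vertical below 0.1 rad and contact force between the fingers and die below 0.1 N and linear speed of die below 0.02 m/s); the robot touches nothing.
It fails at once if the lid is let fall (closing faster than 2.5 rad/s) (velocity of joint lid below -2.5 rad/s).
It fails at once if the stay is strained: its bracket on the lid is bent more than 0.7 mm either way (value of joint bracket above 0.0007 m or value of joint bracket below -0.0007 m).
It fails at once if the die is dropped (contact force between the fingers and die below 0.1 N and linear speed of die above 0.5 m/s).
It fails at once if the round die is moved more than 15 mm (distance of round_die from where it was at the start of the episode above 0.015 m).
It fails at once if the mallet or the tin is moved more than 20 mm (distance of any of mallet, tin from where it was at the start of the episode above 0.02 m).
It also fails if it takes over 72 s, if anything falls off the work surface, if the arm or the gripper's body presses on something with over 40 N, if the wrist force passes 120 N, or if a joint passes its speed limit or range.

## Working session

There is one attempt and no reset: what is moved stays moved. The work goes in short steps, Python scripts to look and compute and a tool call to move; the robot and the scene stay as the last step left them, time stands still between calls to the robot, and variables do not carry over. Pictures are saved under pics/ and viewed, and the job is handed in when it is done.

Besides the shell and the picture viewer there is one more tool, called after "Call:" as name(argument=value, ...), one argument or row to a line, values as JSON. apply_moves: Moves the arm, as the interface text tells. Its arguments: {"type":"object","properties":{"deltas":{"type":"array"},"grip_force":{"type":"number"}},"required":["deltas"]}

```bash
ls; mkdir -p pics
cat > h.py <<'E'
import numpy as np, cv2
from station import ctrl
from scipy.spatial.transform import Rotation as R
def att(p):
    a=np.array(p["attitude"],float)
    return a if a.shape==(3,3) else (R.from_rotvec(a).as_matrix() if a.size==3 else R.from_quat(a).as_matrix())
def w(p,u,v,z=None):
    """pixel->world by depth"""
    d=p["range_z"][int(round(v)),int(round(u))] if z is None else z
    c=np.linalg.inv(p["mtx"])@np.array([u,v,1.])*d
    return att(p)@c+np.array(p["eye"])
def ray_z(p,u,v,zw):
    d=att(p)@np.linalg.inv(p["mtx"])@np.array([u,v,1.]); e=np.array(p["eye"])
    return e+d*(zw-e[2])/d[2]
def proj(p,X):
    c=att(p).T@(np.array(X)-np.array(p["eye"])); c=p["mtx"]@c; return c[:2]/c[2]
def save(p,n): cv2.imwrite(f"pics/{n}.png",p["img"][:,:,::-1])
def cloud(p):
    v,u=np.mgrid[0:480,0:640]; d=p["range_z"]
    c=np.stack([u*d,v*d,d],-1)@np.linalg.inv(p["mtx"]).T
    return c@att(p).T+np.array(p["eye"])
E
python3 - <<'E'
from h import *
np.set_printoptions(precision=4,suppress=True)
for n in("scene","top"):
    p=ctrl.get_image(n); save(p,n+"0"); print(n,p["eye"],p["attitude"],p["mtx"])
    for t in ["chest","hinge","handle","die","stay_pivot","mallet","tin"]:
        for f in(ctrl.search_frame,ctrl.spot_point):
            r=f(p,t)[:2]
            print(t,f.__name__,[(x.get("extent",x.get("uv")),round(x["confidence"],2)) for x in r], [w(p,*x["uv"]) for x in r if "uv" in x])
print(ctrl.get_obs())
E
```

```text
pics
scene [1.1873 0.1757 1.0151] [-1.5889 -2.1853  0.6607] [[450.4746   0.     321.1406]
 [  0.     450.4746 235.9932]
 [  0.       0.       1.    ]]
chest call [([221.6, 184.5, 132.6, 103.6], 0.72)] []
chest call [([292.5, 254.3], 0.8)] [array([ 0.6578, -0.052 ,  0.093 ])]
hinge call [([223.2, 185.1, 130.1, 101.3], 0.65), ([221.9, 185.7, 131.4, 83.3], 0.51)] []
hinge call [([283.5, 262.4], 0.86)] [array([ 0.6843, -0.0654,  0.0902])]
handle call [([226.7, 186.6, 126.6, 82.4], 0.56)] []
handle call [([298.5, 190.9], 0.84), ([486.2, 317.3], 0.31)] [array([ 0.4547, -0.1084,  0.0781]), array([0.6584, 0.4206, 0.0566])]
die call [([420.4, 234.0, 33.2, 35.3], 0.72), ([222.0, 184.9, 133.4, 105.6], 0.38)] []
die call [([435.6, 252.1], 0.59), ([174.7, 199.3], 0.36)] [array([0.4795, 0.2855, 0.0014]), array([ 0.5334, -0.4602, -0.0026])]
stay_pivot call [([222.9, 182.1, 134.2, 108.3], 0.55)] []
stay_pivot call [([240.5, 227.7], 0.8)] [array([ 0.6214, -0.2041,  0.0876])]
mallet call [([139.5, 160.9, 56.5, 76.4], 0.83)] []
mallet call [([175.7, 199.9], 0.89)] [array([ 0.5384, -0.4526,  0.0034])]
t
[... 1107 characters left out ...]
])]
mallet call [([448.0, 211.0, 35.7, 91.2], 0.77)] []
mallet call [([465.3, 257.6], 0.92)] [array([ 0.5361, -0.4542,  0.0011])]
tin call [([142.0, 211.9, 31.4, 34.6], 0.95)] []
tin call [([163.8, 232.1], 0.73)] [array([0.6101, 0.4061, 0.0857])]
{'t': 1.5, 'q': array([ 1.2   ,  0.0527,  1.6129, -0.    ,  1.476 , -0.119 ]), 'dq': array([ 0.0011,  0.0023, -0.0009,  0.0008, -0.0017, -0.0007]), 'effort': array([ -0.0012, -39.3659, -37.0459,  -0.0002,   0.0003,  -0.    ]), 'tool_pos': array([0.1557, 0.6053, 0.2313]), 'tool_rot': array([ 0.3945,  3.1167, -0.    ]), 'contact_force': array([0.1166, 0.006 , 0.6798]), 'wrist_torque': array([-0.0057,  0.0163, -0.025 ]), 'opening': 0.08540669918085975}
```

Run:
```python
import cv2,numpy as np
a=cv2.imread("pics/scene0.png");b=cv2.imread("pics/top0.png")
x=np.hstack([a[150:370,120:520],b[180:400,120:520]])
x=np.vstack([cv2.resize(a[150:350,120:520],(800,400))]);cv2.imwrite("pics/s0z.png",x)
cv2.imwrite("pics/t0z.png",cv2.resize(b[180:330,130:530],(800,300),interpolation=2))
```

```text
(no output)
```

View pics/s0z.png

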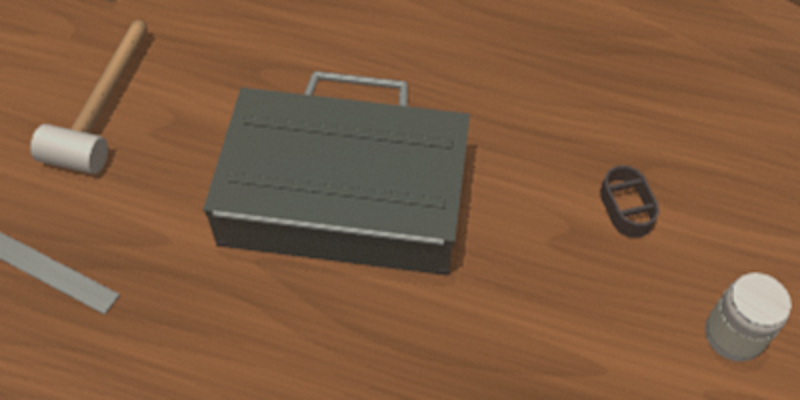

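View pics/t0z.png

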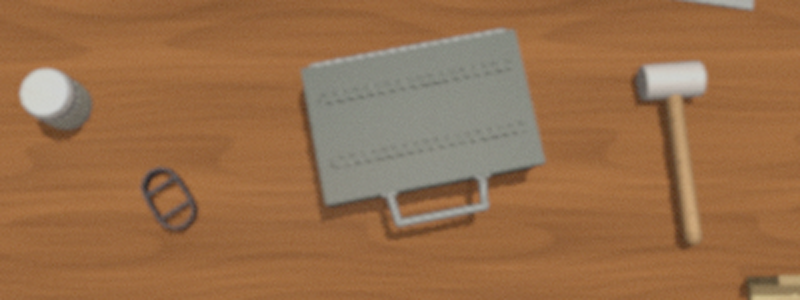

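Run:
```python
from h import *
np.set_printoptions(precision=4,suppress=True)
for n in("scene","top"):
    p=ctrl.get_image(n); C=cloud(p).reshape(-1,3)
    m=(C[:,2]>.083)&(C[:,2]<.1)&(C[:,0]>.45)&(C[:,0]<.75)&(C[:,1]>-.28)&(C[:,1]<.12)
    q=C[m]; r=cv2.minAreaRect(q[:,:2].astype(np.float32)); print(n,"lid",m.sum(),r,np.median(q[:,2]))
    print(cv2.boxPoints(r))
    m=(C[:,2]>.06)&(C[:,2]<.1)&(C[:,0]>.40)&(C[:,0]<.4900)&(C[:,1]>-.28)&(C[:,1]<.12)
    q=C[m]
    for lo in np.arange(.41,.49,.005):
        k=q[(q[:,0]>=lo)&(q[:,0]<lo+.005)]
        if len(k): print(round(lo,3),len(k),k[:,1].min(),k[:,1].max(),np.median(k[:,2]))
    m=(C[:,2]>.010)&(C[:,2]<.05)&(C[:,0]>.40)&(C[:,0]<.57)&(C[:,1]>.2)&(C[:,1]<.35)
    q=C[m]; r=cv2.minAreaRect(q[:,:2].astype(np.float32)); print("die",m.sum(),r,q[:,2].max()); print(cv2.boxPoints(r))
```

```text
scene lid 8096 ((0.5671913623809814, -0.08588120341300964), (0.24563126266002655, 0.30677273869514465), 9.45517349243164) 0.08821550398589939
[[ 0.4208  0.0452]
 [ 0.4712 -0.2574]
 [ 0.7135 -0.217 ]
 [ 0.6631  0.0856]]
0.435 10 -0.07518385987682866 -0.04435203350242639 0.0828924247714839
0.44 29 -0.1018546436509121 -0.04309073678609843 0.08331842406045742
0.445 53 -0.12867729746180687 -0.04091070812509073 0.0833594661936714
0.45 41 -0.14684977706778105 -0.040232535550211 0.08240356990605668
0.455 49 -0.16915822311789544 -0.03781998725201796 0.08284617270875316
0.46 26 -0.17037626259426938 -0.03740622069704408 0.08191711500541238
0.465 24 -0.1657704461134937 0.04993557308426069 0.08563230417473644
0.47 38 -0.16877400499967984 0.05156448547016744 0.08729752947120473
0.475 55 -0.16946595801022526 0.05248642302987269 0.08773328149862358
0.48 83 -0.16536146401350257 0.054129989404238896 0.08762263613708232
0.485 84 -0.16669475001985137 0.05498659493693937 0.08750502437639462
die 507 ((0.4841184616088867, 0.2802424132823944), (0.0963168740272522, 0.05887391418218613), 30.91860580444336) 0.
[... 578 characters left out ...]
03518
0.455 43 -0.1692180779757345 -0.03764742471659986 0.08319302425428221
0.46 23 -0.1687128892294944 -0.03506414495150659 0.08164324218837371
0.465 28 -0.16892861362868694 0.051879925324913874 0.08267775388491339
0.47 44 -0.16945649754256475 0.051815697698101994 0.0854511981265994
0.475 72 -0.1696373528292905 0.05193572943306013 0.08502969932238857
0.48 85 -0.16703249439664508 0.05449051692002248 0.08679764359565789
0.485 106 -0.16712843947204545 0.054380125245388905 0.08627172822966556
die 289 ((0.48511070013046265, 0.27987194061279297), (0.09598495066165924, 0.05625844746828079), 33.80124282836914) 0.036534562521851166
[[0.4296 0.2765]
 [0.4609 0.2298]
 [0.5406 0.2832]
 [0.5093 0.3299]]
```

```bash
cat >> h.py <<'E'
def toolyaw(rot):
    M=R.from_rotvec(rot).as_matrix(); return np.arctan2(M[1,1],M[0,1])  # angle of tool y
def plan(wps, N=8, quiet=False, cur=None):
    """wps: list of (x,y,z,yaw_or_None) one per row, world. prints tool-frame rows"""
    o=ctrl.get_obs(); p=np.array(o["tool_pos"]) if cur is None else np.array(cur[:3]); y=toolyaw(o["tool_rot"]) if cur is None else cur[3]
    for t in wps:
        d=np.array(t[:3])-p; yt=y if t[3] is None else t[3]
        dy=(yt-y+np.pi/2)%np.pi-np.pi/2
        ty=np.array([np.cos(y),np.sin(y),0]); tz=np.array([0,0,-1.]); tx=np.cross(ty,tz)
        print("[%.4f, %.4f, %.4f, %.3f]"%(d@tx,d@ty,d@tz,-dy))
        p=np.array(t[:3]); y=y+dy
    return
E
python3 - <<'E'
from h import *
from scipy.optimize import minimize
np.set_printoptions(precision=4,suppress=True)
for n in("scene","top"):
    p=ctrl.get_image(n); C=cloud(p).reshape(-1,3)
    m=(C[:,2]>.078)&(C[:,2]<.1)&(C[:,0]>.40)&(C[:,0]<.78)&(C[:,1]>-.28)&(C[:,1]<.12)
    q=C[m]; 
    for it in range(3):
        yaw=np.radians(10) if it==0 else yaw
        ex=np.array([np.cos(yaw),np.sin(yaw)]);ey=np.array([-ex[1],ex[0]])
        X=q[:,:2]@ex;Y=q[:,:2]@ey
        # rear edge (max X per Y-bin), left/right edges per X bin
        def edge(A,B,lo,hi,mx):
            b=np.arange(lo,hi,.008);pts=[]
            for s in b:
                k=B[(A>=s)&(A<s+.008)]
                if len(k)>2: pts.append((s+.004,k.max() if mx else k.min()))
            pts=np.array(pts);f=np.polyfit(pts[:,0],pts[:,1],1)
            r=pts[:,1]-np.polyval(f,pts[:,0]);g=abs(r)<.004;return np.polyfit(pts[g,0],pts[g,1],1)
        cy=np.median(Y)
        xm=np.median(X)
        r=edge(Y,X,cy-.13,cy+.13,True)
        l=edge(X,Y,xm-.06,xm+.06,True); rr=edge(X,Y,xm-.06,xm+.06,False)
        sl=(l[0]+rr[0]-r[0])/3
        print(n,np.degrees(yaw),"slopes",r[0],l[0],rr[0],"rear",np.polyval(r,cy),"L/R",np.polyval(l,xm),np.polyval(rr,xm))
        yaw+=np.arctan(sl)
    # handle bar
    cyy=(np.polyval(l,xm)+np.polyval(rr,xm))/2
    rear=np.polyval(r,cy)
    k=q[(abs(Y-cyy)<.05)&(X<rear-.215)]
    print("bar X med",np.median(k[:,:2]@ex), (k[:,:2]@ex).min(),(k[:,:2]@ex).max(), "rel rear",np.median(k[:,:2]@ex)-rear,"z",np.median(k[:,2]),"ymid",cyy)
    b=np.median(k[:,:2]@ex); print("bar world",ex*b+ey*cyy,"hinge by bar",ex*(b+.236)+ey*cyy)
E
```

```text
scene 10.0 slopes 0.0008074498022768401 0.0012674217542462994 -0.0009531754614576618 rear 0.6651762058713099 L/R -0.03130106093479179 -0.33579169863360137
scene 9.990580506906625 slopes 0.0006438257981578673 0.001434239415947623 -0.0007914208927840932 rear 0.6652060611809971 L/R -0.031207069547278983 -0.33569806253931267
scene 9.990561269371296 slopes 0.0006434916270146609 0.0014345801094720933 -0.0007910905396093916 rear 0.6652061221364309 L/R -0.03120687758676074 -0.33569787129599254
bar X med 0.4262784172599562 0.41851328742590815 0.43236737140588805 rel rear -0.23892770487647474 z 0.08305427347028904 ymid -0.18345237444137663
bar world [ 0.4516 -0.1067] hinge by bar [ 0.6841 -0.0658]
top 10.0 slopes 0.0020320547974130004 -0.0035328398009632288 0.002911244518030373 rear 0.6649006850423891 L/R -0.030529506385846932 -0.3352689966369554
top 9.94931902991529 slopes 0.0009641392770184227 -0.005585203774778171 0.0034844982428131723 rear 0.6650414208670051 L/R -0.030116109992555002 -0.3347790823612732
top 9.890784826140168 slopes -5.0354539022750784e-05 -0.004569720370641311 0.004506994348157028 rear 0.6652255612435533 L/R -0.029545311048361736 -0.33420620002669427
bar X med 0.42530561663181543 0.41993289985108767 0.4306710577608032 rel rear -0.23991994461173782 z 0.08228336375945111 ymid -0.181875755537528
bar world [ 0.4502 -0.1061] hinge by bar [ 0.6827 -0.0656]
```

```bash
cat >> h.py <<'E'
YAW=0.174; H=np.array([.6835,-.0657,.085]); ex=np.array([np.cos(YAW),np.sin(YAW),0]); ey=np.array([-ex[1],ex[0],0]); ez=np.array([0,0,1.])
O=H-.095*ex-.085*ez
def ch(x,y,z): return O+x*ex+y*ey+z*ez
def tochest(P): d=np.array(P)-O; return np.array([d@ex,d@ey,d@ez])
def lidang(P): # grasp point world -> lid angle
    d=np.array(P)-H; return np.arctan2(d@ez,-(d@ex))+np.arctan2(.006,.236)
def bar(th):
    a=th-np.arctan2(.006,.236); r=np.hypot(.236,.006); return H-r*np.cos(a)*ex+r*np.sin(a)*ez
def lin(a,b,n): 
    a=np.array(a);b=np.array(b); return [a+(b-a)*(i+1)/n for i in range(n)]
E
python3 - <<'E'
from h import *
o=ctrl.get_obs(); y=toolyaw(o["tool_rot"]); p=o["tool_pos"]; print(np.degrees(y))
plan(lin([*p,y],[.42,.25,.20,.72],8)); print()
plan(lin([.42,.25,.2,.72],[.451,-.1065,.13,YAW],8),cur=(.42,.25,.2,.72))
E
```

```text
75.57137017179429
[-0.0431, -0.0348, 0.0039, 0.075]
[-0.0455, -0.0315, 0.0039, 0.075]
[-0.0478, -0.0280, 0.0039, 0.075]
[-0.0497, -0.0243, 0.0039, 0.075]
[-0.0514, -0.0205, 0.0039, 0.075]
[-0.0528, -0.0166, 0.0039, 0.075]
[-0.0539, -0.0126, 0.0039, 0.075]
[-0.0547, -0.0086, 0.0039, 0.075]

[-0.0361, -0.0265, 0.0088, 0.068]
[-0.0378, -0.0239, 0.0088, 0.068]
[-0.0393, -0.0213, 0.0087, 0.068]
[-0.0407, -0.0186, 0.0088, 0.068]
[-0.0419, -0.0158, 0.0088, 0.068]
[-0.0428, -0.0129, 0.0087, 0.068]
[-0.0436, -0.0099, 0.0088, 0.068]
[-0.0442, -0.0069, 0.0088, 0.068]
```

Call:
apply_moves(
  deltas=[
    [-0.043,-0.035,0.004,0.075,-0.1],
    [-0.0455,-0.0315,0.004,0.075,-0.1],
    [-0.048,-0.028,0.004,0.075,-0.1],
    [-0.05,-0.024,0.004,0.075,-0.1],
    [-0.0515,-0.0205,0.004,0.075,-0.1],
    [-0.053,-0.0165,0.004,0.075,-0.1],
    [-0.054,-0.0125,0.004,0.075,-0.1],
    [-0.055,-0.0085,0.004,0.075,-0.1],
  ],
  grip_force=20,
)

```text
t: 2.7
tool_pos: [0.4249, 0.2406, 0.2001]
tool_rot: [1.313, 2.85, 0.01]
contact_force: [0.3, 1.2, 0.7]
opening: 0.0382
```

Run:
```python
from h import *
o=ctrl.get_obs(); y=toolyaw(o["tool_rot"]); p=o["tool_pos"]; print(p,np.degrees(y),o["opening"],o["contact_force"],o["tool_rot"])
plan(lin([*p,y],[.451,-.1065,.12,YAW],8))
```

```text
[0.42492368 0.24061249 0.20013738] 40.52557159952416 0.03822698588003152 [0.33497296 1.19591729 0.71506566] [1.31326039 2.85034968 0.0095606 ]
[-0.0351, -0.0257, 0.0100, 0.067]
[-0.0367, -0.0233, 0.0100, 0.067]
[-0.0382, -0.0208, 0.0100, 0.067]
[-0.0395, -0.0182, 0.0100, 0.067]
[-0.0406, -0.0156, 0.0100, 0.067]
[-0.0416, -0.0128, 0.0100, 0.067]
[-0.0423, -0.0100, 0.0100, 0.067]
[-0.0429, -0.0072, 0.0100, 0.067]
```

Call:
apply_moves(
  deltas=[
    [-0.035,-0.0255,0.01,0.067,-0.1],
    [-0.0365,-0.0235,0.01,0.067,-0.1],
    [-0.038,-0.021,0.01,0.067,-0.1],
    [-0.0395,-0.018,0.01,0.067,-0.1],
    [-0.0405,-0.0155,0.01,0.067,-0.1],
    [-0.0415,-0.013,0.01,0.067,-0.1],
    [-0.0425,-0.01,0.01,0.067,-0.1],
    [-0.043,-0.007,0.01,0.067,-0.1],
  ],
)

```text
t: 3.7
tool_pos: [0.4506, -0.1183, 0.1198]
tool_rot: [2.042, 2.376, 0.019]
contact_force: [-0.0, 0.6, -0.0]
opening: 0.0383
```

Run:
```python
from h import *
p=ctrl.get_image("top"); save(p,"t1"); cv2.imwrite("pics/t1z.png",cv2.resize(p["img"][180:330,230:430,::-1],(800,600),interpolation=2))
o=ctrl.get_obs(); y=toolyaw(o["tool_rot"]); P=o["tool_pos"]; print(P,y,o["opening"],o["contact_force"],o["tool_rot"],bar(0),tochest(P))
plan(lin([*P,y],[*(bar(0)[:2]),.06,YAW],4))
```

```text
[ 0.4500596  -0.12232019  0.11869248] 0.14622159236428572 0.03824511308350137 [-1.47417572 -2.01109756  0.16687961] [2.04700071 2.37052453 0.01365134] [ 0.45106356 -0.1065571   0.079     ] [-0.14471776 -0.01535126  0.11869248]
[0.0039, 0.0008, 0.0147, -0.007]
[0.0039, 0.0008, 0.0147, -0.007]
[0.0039, 0.0009, 0.0147, -0.007]
[0.0038, 0.0009, 0.0147, -0.007]
```

View pics/t1z.png

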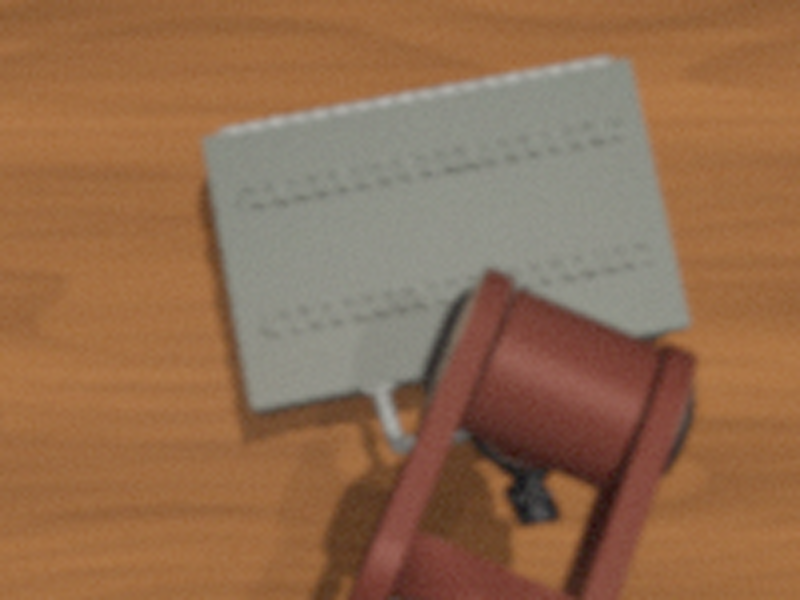

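Call:
apply_moves(
  deltas=[
    [0.004,0.001,0.015,-0.007,-0.1],
    [0.004,0.001,0.015,-0.007,-0.1],
    [0.004,0.001,0.015,-0.007,-0.1],
    [0.004,0.001,0.014,-0.007,-0.1],
    [0,0,0,0,-1],
    [0,0,0,0,-1],
    [0,0,0,0,-1],
    [0,0,0,0,-1],
  ],
)

```text
t: 4.75
tool_pos: [0.4506, -0.1025, 0.0548]
tool_rot: [2.009, 2.408, 0.009]
contact_force: [0.1, -1.0, -2.3]
opening: 0.0102
```

Run:
```python
from h import *
o=ctrl.get_obs(); y=toolyaw(o["tool_rot"]); P=o["tool_pos"]; print(P,y,o["opening"],o["contact_force"],tochest(P))
g=np.array(P)+[0,0,.019]; print(lidang(g), np.linalg.norm((g-H)*[1,1,1]))
```

```text
[ 0.45062171 -0.10252416  0.05480721] 0.18014695135040973 0.010155098912003481 [ 0.146488   -1.00840558 -2.33217615] [-0.14073698  0.00404854  0.05480721]
-0.022026099005270857 0.23603727076511632
```

```bash
cat >> h.py <<'E'
OFF=np.array([0,0,.0242])
def arc(th1,n,bow=0):
    o=ctrl.get_obs(); P=np.array(o["tool_pos"]); g=P+OFF; th0=lidang(g); y=toolyaw(o["tool_rot"])
    d=g-H; print("th",th0,"rad err mm",1e3*(np.hypot(d@ex,d@ez)-np.hypot(.236,.006)),"y",d@ey,"yaw",y,"F",np.array(o["contact_force"]).round(1), "chestF",(np.dot(o["contact_force"],ex)).round(2),"tau",np.array(o["wrist_torque"]).round(2),"op",o["opening"],"t",o["t"])
    if n: plan([(*(bar(t)-OFF+ (d@ey)*ey),y) for t in th0+(th1-th0)*np.arange(1,n+1)/n])
E
python3 - <<'E'
from h import *
arc(0.5,8)
E
```

```text
th 2.2267250940240235e-06 rad err mm -0.2631178068684681 y 0.0040485430810776254 yaw 0.18014695135040973 F [ 0.1 -1.  -2.3] chestF -0.03 tau [-0.05  0.04  0.02] op 0.010155098912003481 t 4.75
[0.0000, -0.0002, -0.0147, -0.000]
[-0.0000, 0.0010, -0.0147, -0.000]
[-0.0000, 0.0019, -0.0146, -0.000]
[-0.0000, 0.0028, -0.0145, -0.000]
[-0.0000, 0.0037, -0.0143, -0.000]
[-0.0000, 0.0046, -0.0140, -0.000]
[-0.0000, 0.0055, -0.0137, -0.000]
[-0.0000, 0.0063, -0.0133, -0.000]
```

Call:
apply_moves(
  deltas=[
    [0,0,-0.0147,0,-1],
    [0,0.001,-0.0147,0,-1],
    [0,0.002,-0.0146,0,-1],
    [0,0.0028,-0.0145,0,-1],
    [0,0.0037,-0.0143,0,-1],
    [0,0.0046,-0.014,0,-1],
    [0,0.0055,-0.0137,0,-1],
    [0,0.0063,-0.0133,0,-1],
  ],
)

```text
t: 5.75
tool_pos: [0.4781, -0.0977, 0.1749]
tool_rot: [2.006, 2.402, 0.016]
contact_force: [6.6, -1.6, -8.7]
opening: 0.0099
```

Run:
```python
from h import *
arc(1.05,8)
```

```text
th 0.5277176331971855 rad err mm 1.0072571282269405 y 0.004000735463665856 yaw 0.17918137442486493 F [ 6.6 -1.6 -8.7] chestF 6.21 tau [-0.25 -0.86 -0.06] op 0.00986373208872754 t 5.75
[-0.0000, 0.0087, -0.0128, -0.000]
[-0.0000, 0.0087, -0.0127, -0.000]
[-0.0000, 0.0095, -0.0121, -0.000]
[-0.0001, 0.0103, -0.0115, -0.000]
[-0.0001, 0.0110, -0.0108, -0.000]
[-0.0001, 0.0117, -0.0100, -0.000]
[-0.0001, 0.0123, -0.0093, -0.000]
[-0.0001, 0.0129, -0.0084, -0.000]
```

Call:
apply_moves(
  deltas=[
    [0,0.0085,-0.0128,0,-1],
    [0,0.0088,-0.0127,0,-1],
    [0,0.0095,-0.0121,0,-1],
    [0,0.0103,-0.0115,0,-1],
    [0,0.011,-0.0108,0,-1],
    [0,0.0117,-0.01,0,-1],
    [0,0.0123,-0.0093,0,-1],
    [0,0.0129,-0.0084,0,-1],
  ],
)

```text
t: 6.75
tool_pos: [0.5638, -0.0827, 0.269]
tool_rot: [2.01, 2.405, 0.005]
contact_force: [1.1, -3.0, -6.0]
opening: 0.0105
```

Run:
```python
from h import *
arc(1.36,8)
```

```text
th 1.0705736197842806 rad err mm 4.662404718060426 y 0.003942162453010044 yaw 0.17855763721265822 F [ 1.1 -3.  -6. ] chestF 0.59 tau [-0.51  0.03 -0.06] op 0.01049280458349136 t 6.75
[-0.0000, 0.0098, -0.0001, -0.000]
[-0.0000, 0.0076, -0.0039, -0.000]
[-0.0000, 0.0077, -0.0036, -0.000]
[-0.0000, 0.0079, -0.0033, -0.000]
[-0.0000, 0.0080, -0.0030, -0.000]
[-0.0000, 0.0081, -0.0027, -0.000]
[-0.0000, 0.0082, -0.0024, -0.000]
[-0.0000, 0.0083, -0.0021, -0.000]
```

```bash
sed -i 's/OFF=np.array(\[0,0,.0242\])/OFF=np.array([0,0,.0189])/' h.py
python3 - <<'E'
from h import *
arc(1.37,8)
E
```

```text
th 1.0593129430092048 rad err mm 0.09286473456335265 y 0.003942162453010044 yaw 0.17855763721265822 F [ 1.1 -3.  -6. ] chestF 0.59 tau [-0.51  0.03 -0.06] op 0.01049280458349136 t 6.75
[-0.0000, 0.0080, -0.0045, -0.000]
[-0.0000, 0.0081, -0.0042, -0.000]
[-0.0000, 0.0083, -0.0039, -0.000]
[-0.0000, 0.0084, -0.0036, -0.000]
[-0.0000, 0.0086, -0.0032, -0.000]
[-0.0000, 0.0087, -0.0029, -0.000]
[-0.0000, 0.0088, -0.0026, -0.000]
[-0.0000, 0.0089, -0.0022, -0.000]
```

Call:
apply_moves(
  deltas=[
    [0,0.008,-0.0045,0,-1],
    [0,0.0081,-0.0042,0,-1],
    [0,0.0083,-0.0039,0,-1],
    [0,0.0084,-0.0036,0,-1],
    [0,0.0086,-0.0032,0,-1],
    [0,0.0087,-0.0029,0,-1],
    [0,0.0075,-0.0022,0,-1],
    [0,0.003,-0.0008,0,-1],
  ],
)

```text
t: 7.75
tool_pos: [0.6278, -0.0716, 0.2972]
tool_rot: [2.01, 2.405, 0.003]
contact_force: [-1.3, -2.7, -3.3]
opening: 0.01
```

Run:
```python
from h import *
arc(1.41,8)
```

```text
th 1.3589608580541503 rad err mm 1.723049992703951 y 0.0038180285140712263 yaw 0.1783053192081242 F [-1.3 -2.7 -3.3] chestF -1.72 tau [-0.51  0.33 -0.02] op 0.009955541999940918 t 7.75
[-0.0000, 0.0019, 0.0013, -0.000]
[-0.0000, 0.0015, -0.0003, -0.000]
[-0.0000, 0.0015, -0.0003, -0.000]
[-0.0000, 0.0015, -0.0003, -0.000]
[-0.0000, 0.0015, -0.0003, -0.000]
[-0.0000, 0.0015, -0.0003, -0.000]
[-0.0000, 0.0015, -0.0003, -0.000]
[-0.0000, 0.0015, -0.0003, -0.000]
```

Call:
apply_moves(
  deltas=[
    [0,0.0018,-0.0002,0,-1],
    [0,0.0018,-0.0003,0,-1],
    [0,0.0018,-0.0003,0,-1],
    [0,0.0018,-0.0003,0,-1],
    [0,0.0018,-0.0003,0,-1],
    [0,0.0015,-0.0003,0,-1],
    [0,0.0005,0,0,-1],
    [0,0,0,0,-1],
  ],
)

```text
t: 8.75
tool_pos: [0.6392, -0.0696, 0.3]
tool_rot: [2.01, 2.404, 0.003]
contact_force: [-0.3, -2.6, -1.8]
opening: 0.01
```

Run:
```python
from h import *
p=ctrl.get_image("top"); save(p,"t2"); cv2.imwrite("pics/t2z.png",cv2.resize(p["img"][160:310,260:460,::-1],(800,600),interpolation=2))
r=ctrl.spot_point(p,"thumb_pin"); print([(x["uv"],x["confidence"],tochest(w(p,*x["uv"]))) for x in r])
arc(1.41,0)
```

```text
[([384.8, 217.4], 0.63, array([ 0.01988667, -0.12435082,  0.12858472]))]
th 1.4088806192522831 rad err mm 1.9673409184053081 y 0.0038211183635756523 yaw 0.17807430463035204 F [-1.1 -3.2 -1.6] chestF -1.63 tau [-0.56  0.34 -0.05] op 0.009798162171587955 t 8.85
```

View pics/t2z.png

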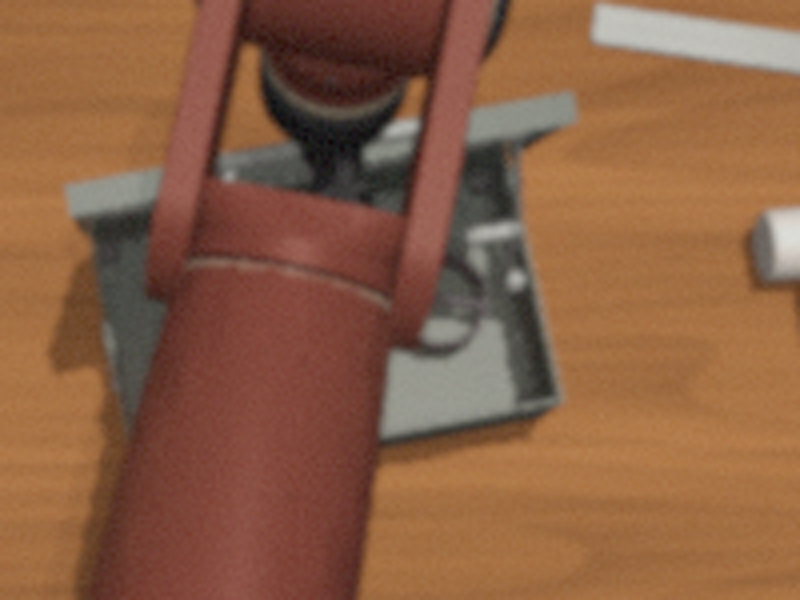

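Call:
apply_moves(
  deltas=[
    [0,0.0015,-0.0002,0,-1],
    [0,0.0015,-0.0002,0,-1],
    [0,0.0015,-0.0002,0,-1],
    [0,0.0015,-0.0001,0,-1],
    [0,0.0015,-0.0001,0,-1],
    [0,0.001,-0.0001,0,-1],
    [0,0,0,0,-1],
    [0,0,0,0,-1],
  ],
)

```text
t: 9.85
tool_pos: [0.6485, -0.068, 0.3018]
tool_rot: [2.009, 2.403, 0.004]
contact_force: [-1.1, -2.9, -1.2]
opening: 0.01
```

```bash
cat > look.py <<'E'
from h import *
import sys
p=ctrl.get_image("top"); n=sys.argv[1]; save(p,n); cv2.imwrite(f"pics/{n}z.png",cv2.resize(p["img"][160:310,260:460,::-1],(800,600),interpolation=2))
r=ctrl.spot_point(p,"thumb_pin"); print([(x["uv"],x["confidence"],tochest(w(p,*x["uv"])).round(4)) for x in r])
arc(1.41,0)
E
python3 look.py t3
```

```text
[([379.7, 214.6], 0.7, array([ 0.0308, -0.1132,  0.1251])), ([386.7, 231.5], 0.56, array([-0.0063, -0.1359,  0.0557]))]
th 1.4492201874897057 rad err mm 2.2022761124640686 y 0.0038048414035437095 yaw 0.17812130430679926 F [-1.2 -3.9 -1.9] chestF -1.86 tau [-0.48  0.27 -0.04] op 0.010074134455337235 t 9.95
```

Call:
apply_moves(
  deltas=[
    [0,0.0005,0,0,-1],
    [0,0.0005,-0.0001,0,-1],
    [0,0.0005,0,0,-1],
    [0,0.0005,-0.0001,0,-1],
    [0,0.0005,0,0,-1],
    [0,0,0,0,-1],
    [0,0,0,0,-1],
    [0,0,0,0,-1],
  ],
)

```text
t: 10.95
tool_pos: [0.6512, -0.0675, 0.3023]
tool_rot: [2.009, 2.403, 0.005]
contact_force: [-0.5, -3.4, 0.1]
opening: 0.0098
```

```bash
python3 look.py t4
```

```text
[([381.8, 214.0], 0.45, array([ 0.0313, -0.1191,  0.1256]))]
th 1.4611122158801637 rad err mm 2.321106468786416 y 0.0038048462682504893 yaw 0.17814891512890277 F [-1.3 -3.4 -0.6] chestF -1.85 tau [-0.43  0.26 -0.02] op 0.010223450242262134 t 11.05
```

View pics/t4z.png

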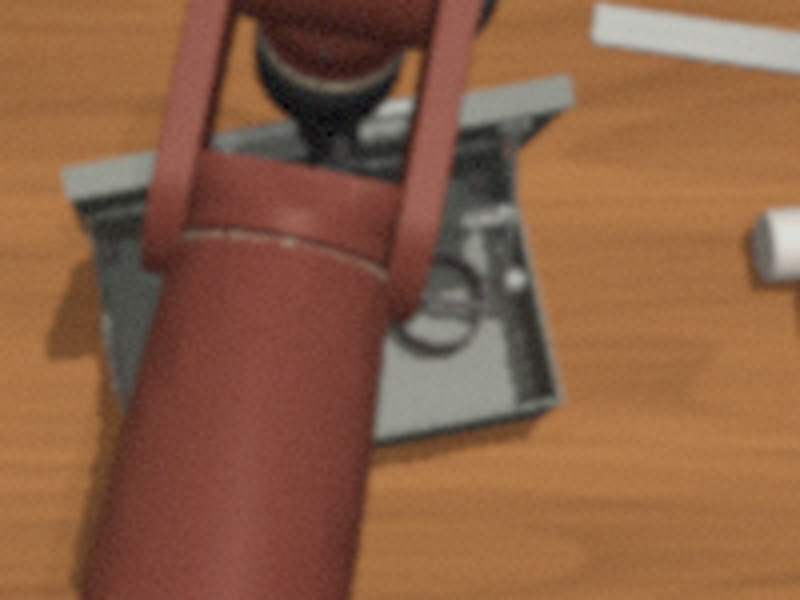

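Call:
apply_moves(
  deltas=[
    [0,0.0005,0,0,-1],
    [0,0.0005,0,0,-1],
    [0,0.0005,0,0,-1],
    [0,0.0005,0,0,-1],
    [0,0,0,0,-1],
    [0,0,0,0,-1],
    [0,0,0,0,-1],
    [0,0,0,0,-1],
  ],
)

```text
t: 12.05
tool_pos: [0.6527, -0.0673, 0.3025]
tool_rot: [2.01, 2.403, 0.003]
contact_force: [-1.6, -2.3, 0.6]
opening: 0.01
```

```bash
python3 look.py t5
```

```text
[([380.4, 211.1], 0.59, array([ 0.0415, -0.1185,  0.1184]))]
th 1.467267641589427 rad err mm 2.2835837068148903 y 0.0038071461624301006 yaw 0.17797799333147662 F [-3.  -2.6  0.6] chestF -3.42 tau [-0.46  0.53 -0.02] op 0.010108260290655985 t 12.15
```

Call:
apply_moves(
  deltas=[
    [0,0.0004,0,0,-1],
    [0,0.0004,0,0,-1],
    [0,0,0,0,-1],
    [0,0,0,0,-1],
    [0,0,0,0,-1],
    [0,0,0,0,-1],
    [0,0,0,0,-1],
    [0,0,0,0,-1],
  ],
)

```text
t: 13.15
tool_pos: [0.653, -0.0672, 0.3025]
tool_rot: [2.011, 2.404, 0.001]
contact_force: [-2.7, -3.2, -0.6]
opening: 0.0097
```

```bash
python3 look.py t6
```

```text
[([377.6, 212.2], 0.47, array([ 0.0401, -0.1106,  0.1175]))]
th 1.468760192091053 rad err mm 2.279167837985235 y 0.003791260922484338 yaw 0.17784614518503486 F [-3.4 -3.1 -0.2] chestF -3.9 tau [-0.52  0.7  -0.05] op 0.010224217110189516 t 13.25
```

View pics/t6z.png

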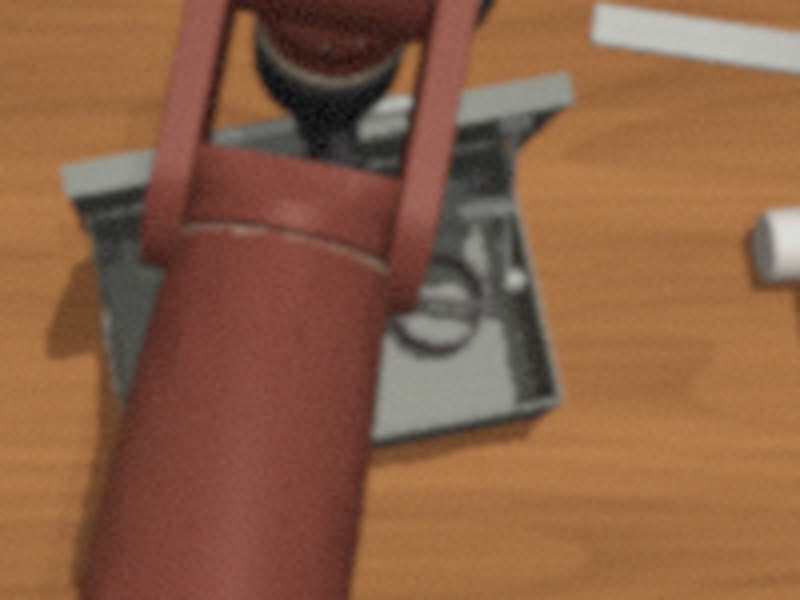

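Run:
```python
import cv2,numpy as np
L=[cv2.resize(cv2.imread(f"pics/{n}.png")[195:245,360:400],(260,325),interpolation=cv2.INTER_CUBIC) for n in("t4","t5","t6")]
cv2.imwrite("pics/cmp.png",np.hstack(L))
```

```text
(no output)
```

View pics/cmp.png

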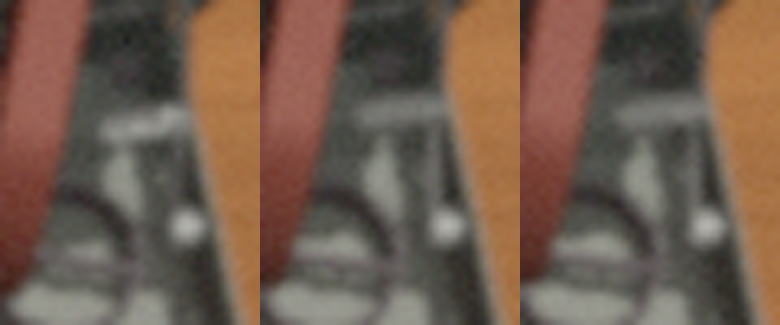

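Run:
```python
from h import *
p=ctrl.get_image("top")
for a in np.arange(.40,.80,.04):
    c=[proj(p,ch(.073*np.sin(a),y,.055+.073*np.cos(a)+.006)) for y in(-.132,-.117,-.104)]
    print(round(a,2),"x %.1f z %.1f"%(73*np.sin(a),55+73*np.cos(a)),np.round(c,1).tolist())
C=cloud(p); 
L=np.array([tochest(q) for q in C[195:245,360:400].reshape(-1,3)])
m=(L[:,2]>.095)&(L[:,2]<.16)&(L[:,1]>-.135)&(L[:,1]<-.095)&(L[:,0]>.0)&(L[:,0]<.07)
print(np.round(L[m][np.argsort(L[m][:,1])],4))
```

```text
0.4 x 28.4 z 122.2 [[386.9, 213.9], [381.4, 214.9], [376.7, 215.8]]
0.44 x 31.1 z 121.0 [[386.6, 213.0], [381.1, 214.1], [376.4, 215.0]]
0.48 x 33.7 z 119.8 [[386.3, 212.2], [380.9, 213.3], [376.2, 214.1]]
0.52 x 36.3 z 118.4 [[386.0, 211.5], [380.6, 212.5], [375.9, 213.4]]
0.56 x 38.8 z 116.8 [[385.7, 210.7], [380.3, 211.7], [375.6, 212.6]]
0.6 x 41.2 z 115.2 [[385.4, 210.0], [380.0, 211.0], [375.3, 211.9]]
0.64 x 43.6 z 113.6 [[385.1, 209.3], [379.7, 210.3], [375.1, 211.2]]
0.68 x 45.9 z 111.8 [[384.8, 208.7], [379.5, 209.7], [374.8, 210.6]]
0.72 x 48.1 z 109.9 [[384.5, 208.1], [379.2, 209.1], [374.5, 210.0]]
0.76 x 50.3 z 107.9 [[384.3, 207.5], [378.9, 208.5], [374.3, 209.4]]
[[ 0.0443 -0.1348  0.1183]
 [ 0.0387 -0.1335  0.1188]
 [ 0.0407 -0.1333  0.1225]
 [ 0.0258 -0.1333  0.1025]
 [ 0.0235 -0.1331  0.1002]
 [ 0.0437 -0.1331  0.1111]
 [ 0.0331 -0.1331  0.0965]
 [ 0.0297 -0.1329  0.1099]
 [ 0.036  -0.1329  0.1189]
 [ 0.0317 -0.1328  0.1133]
 [ 0.0335 -0.1325  0.1177]
 [ 0.0162 -0.1323  0.0952]
 [ 0.0269 -0.1323  0.11  ]
 [ 0.0299 -0.1321  0.0983]
 [ 0.0274 -0.1317  0.0972]
 [ 0.04
[... 913 characters left out ...]
 0.0393 -0.1139  0.1203]
 [ 0.0367 -0.1134  0.1196]
 [ 0.0455 -0.1126  0.1194]
 [ 0.0427 -0.1119  0.1198]
 [ 0.0398 -0.1112  0.1204]
 [ 0.0355 -0.111   0.1152]
 [ 0.0374 -0.1109  0.119 ]
 [ 0.0464 -0.1103  0.1175]
 [ 0.0415 -0.1096  0.1149]
 [ 0.0432 -0.1093  0.1196]
 [ 0.0354 -0.1079  0.1177]
 [ 0.0373 -0.1077  0.1215]
 [ 0.0441 -0.107   0.1178]
 [ 0.0411 -0.1061  0.119 ]
 [ 0.0382 -0.1054  0.1197]
 [ 0.0359 -0.1052  0.1177]
 [ 0.0338 -0.1051  0.1149]
 [ 0.0451 -0.1047  0.1158]
 [ 0.0408 -0.1027  0.123 ]
 [ 0.0382 -0.1023  0.1223]
 [ 0.0339 -0.102   0.1171]
 [ 0.0356 -0.1018  0.1216]
 [ 0.041  -0.1015  0.1122]
 [ 0.0448 -0.1013  0.1195]
 [ 0.0385 -0.1011  0.1108]
 [ 0.042  -0.1007  0.1195]]
```

Call:
apply_moves(
  deltas=[
    [0,-0.0005,0,0,-1],
    [0,-0.0005,0,0,-1],
    [0,-0.0005,0,0,-1],
    [0,0,0,0,-1],
    [0,0,0,0,-0.5],
    [0,0,0,0,-0.4],
    [0,0,0,0,-0.3],
    [0,0,0,0,-0.3],
  ],
)

```text
t: 14.3
tool_pos: [0.6536, -0.0653, 0.3035]
tool_rot: [2.006, 2.404, 0.013]
contact_force: [0.2, -0.0, 0.5]
opening: 0.03
```

```bash
python3 look.py t7;  python3 - <<'E'
import cv2,numpy as np
L=[cv2.resize(cv2.imread(f"pics/{n}.png")[195:245,360:400],(260,325),interpolation=cv2.INTER_CUBIC) for n in("t5","t6","t7")]
cv2.imwrite("pics/cmp2.png",np.hstack(L))
E
```

```text
[([381.5, 212.8], 0.57, array([ 0.0378, -0.1219,  0.1112]))]
th 1.4728112662288375 rad err mm 3.1242469542949736 y 0.005503736873922859 yaw 0.17979623968530364 F [ 0.2  0.2 -0. ] chestF 0.28 tau [ 0.04 -0.02 -0.01] op 0.030115410829546406 t 14.4
```

View pics/cmp2.png

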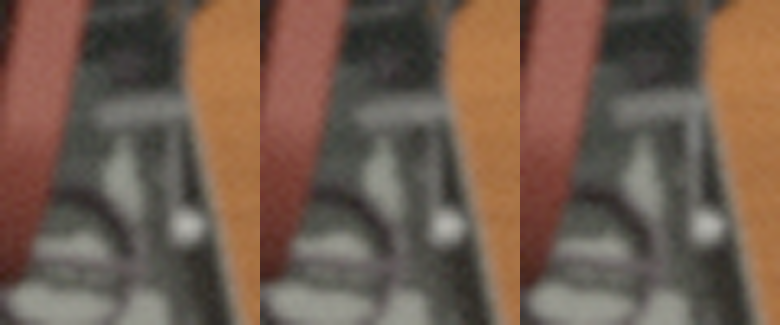

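Run:
```python
from h import *
o=ctrl.get_obs(); y=toolyaw(o["tool_rot"]); p=np.array(o["tool_pos"]); print(o["q"])
a=p+[0,0,.05]-.01*ex; D=[.4846,.280]; yd=np.radians(-57)
c=[.55,.12,.27]; ym=y+(yd-y)*.45
plan([[*p+[0,0,.03],y],[*p+[0,0,.06],y]]+lin([*p+[0,0,.06],y],[*c,ym],6)); print()
plan(lin([*c,ym],[*D,.12,yd],5)+lin([*D,.12,yd],[*D,.04,yd],3),cur=(*c,ym))
```

```text
[-0.21388137  0.08632537  1.45854036  0.00225964  1.58386843 -0.39361542]
[0.0000, 0.0000, -0.0300, -0.000]
[0.0000, 0.0000, -0.0300, -0.000]
[0.0335, -0.0115, 0.0156, 0.088]
[0.0323, -0.0144, 0.0156, 0.088]
[0.0310, -0.0171, 0.0156, 0.088]
[0.0293, -0.0198, 0.0156, 0.088]
[0.0275, -0.0223, 0.0156, 0.088]
[0.0254, -0.0246, 0.0156, 0.088]

[0.0256, -0.0232, 0.0300, 0.129]
[0.0224, -0.0263, 0.0300, 0.129]
[0.0188, -0.0290, 0.0300, 0.129]
[0.0149, -0.0312, 0.0300, 0.129]
[0.0108, -0.0328, 0.0300, 0.129]
[0.0000, 0.0000, 0.0267, -0.000]
[0.0000, 0.0000, 0.0267, -0.000]
[0.0000, 0.0000, 0.0267, -0.000]
```

Call:
apply_moves(
  deltas=[
    [0,0,-0.03,0,-0.3],
    [0,0,-0.03,0,-0.3],
    [0.0335,-0.0115,0.004,0.088,0],
    [0.0325,-0.0145,0.01,0.088,0.5],
    [0.031,-0.017,0.02,0.088,1],
    [0.0295,-0.02,0.02,0.088,1],
    [0.0275,-0.0225,0.02,0.088,1],
    [0.0255,-0.0245,0.02,0.088,1],
  ],
)

```text
t: 15.4
tool_pos: [0.551, 0.1247, 0.2699]
tool_rot: [2.584, 1.769, 0.026]
contact_force: [0.2, 0.3, -0.9]
opening: 0.0858
```

Run:
```python
from h import *
o=ctrl.get_obs(); y=toolyaw(o["tool_rot"]); p=np.array(o["tool_pos"]); print(o["q"],p,o["contact_force"])
D=[.4846,.280]; yd=np.radians(-57)
plan(lin([*p,y],[*D,.12,yd],5)+lin([*D,.12,yd],[*D,.05,yd],3))
```

```text
[ 9.13000135e-02 -1.23505849e-01  1.72076577e+00 -1.02479558e-03
  1.52501379e+00  4.61644897e-01] [0.55095294 0.12466525 0.26989959] [ 0.17823678  0.34052181 -0.89302323]
[0.0242, -0.0236, 0.0300, 0.125]
[0.0210, -0.0264, 0.0300, 0.125]
[0.0176, -0.0289, 0.0300, 0.125]
[0.0138, -0.0308, 0.0300, 0.125]
[0.0099, -0.0323, 0.0300, 0.125]
[0.0000, 0.0000, 0.0233, -0.000]
[0.0000, 0.0000, 0.0233, -0.000]
[0.0000, 0.0000, 0.0233, -0.000]
```

Call:
apply_moves(
  deltas=[
    [0.024,-0.0235,0.03,0.125,1],
    [0.021,-0.0265,0.03,0.125,1],
    [0.0175,-0.029,0.03,0.125,1],
    [0.014,-0.031,0.03,0.125,1],
    [0.01,-0.0325,0.03,0.125,1],
    [0,0,0.023,0,1],
    [0,0,0.02,0,1],
    [0,0,0,0,1],
  ],
)

```text
t: 16.4
tool_pos: [0.485, 0.2884, 0.0694]
tool_rot: [3.016, 0.863, 0.031]
contact_force: [-0.4, -0.8, 0.8]
opening: 0.0853
```

Run:
```python
from h import *
p=ctrl.get_image("scene"); save(p,"s2"); cv2.imwrite("pics/s2z.png",cv2.resize(p["img"][150:350,220:520,::-1],(800,533),interpolation=2))
q=ctrl.get_image("top"); save(q,"t8"); cv2.imwrite("pics/t8z.png",cv2.resize(q["img"][160:310,150:410,::-1],(800,461),interpolation=2))
r=ctrl.spot_point(q,"thumb_pin"); print([(x["uv"],x["confidence"],tochest(w(q,*x["uv"])).round(4)) for x in r])
L=(cloud(q)-O); L=np.stack([L@ex,L@ey,L@ez],-1)
m=(L[...,2]>.106)&(L[...,2]<.16)&(L[...,1]>-.128)&(L[...,1]<-.10)&(L[...,0]>0)&(L[...,0]<.07)
print("pin",np.median(L[m],0),m.sum())
# lid angle: lid points
for P,n in((p,"s"),(q,"t")):
    K=(cloud(P)-H); K=np.stack([K@ex,K@ey,K@ez],-1)
    m=(K[...,2]>.05)&(K[...,2]<.175)&(abs(K[...,1])<.12)&(abs(K[...,0])<.08)
    k=K[m]; f=np.polyfit(k[:,2],k[:,0],1); print(n,m.sum(),"lid lean",np.pi/2+np.arctan(f[0]))
o=ctrl.get_obs(); y=toolyaw(o["tool_rot"]); t=np.array(o["tool_pos"]); print(t,y,o["contact_force"])
D=[.4846,.280]; yd=np.radians(-57)
plan(lin([*t,y],[*D,.004,yd],4))
```

```text
[([380.0, 212.7], 0.6, array([ 0.0385, -0.1176,  0.113 ]))]
pin [ 0.04205237 -0.11341935  0.11791361] 52
s 4116 lid lean 1.4569198411641273
t 196 lid lean 1.4516864050719505
[0.48725365 0.28912695 0.07260837] -1.0137989815265163 [-0.14822682 -0.89832348 -0.40729442]
[-0.0018, 0.0016, 0.0172, -0.005]
[-0.0018, 0.0016, 0.0172, -0.005]
[-0.0018, 0.0016, 0.0172, -0.005]
[-0.0018, 0.0016, 0.0172, -0.005]
```

View pics/s2z.png

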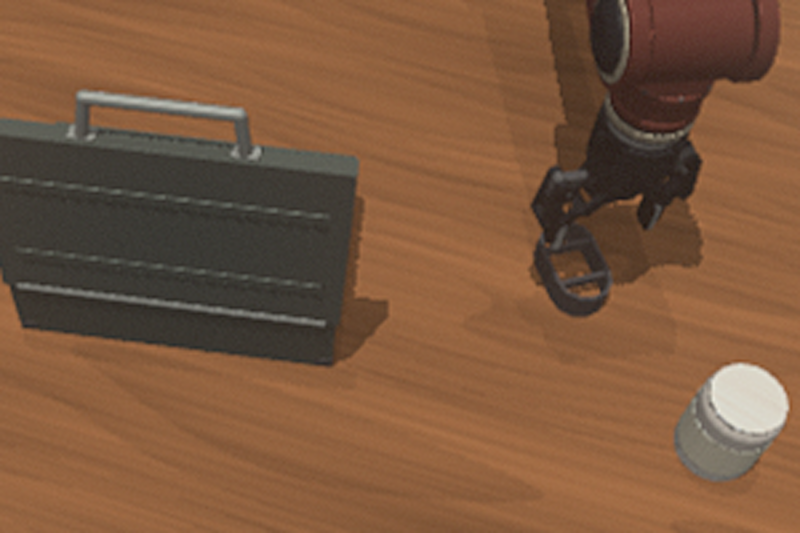

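View pics/t8z.png

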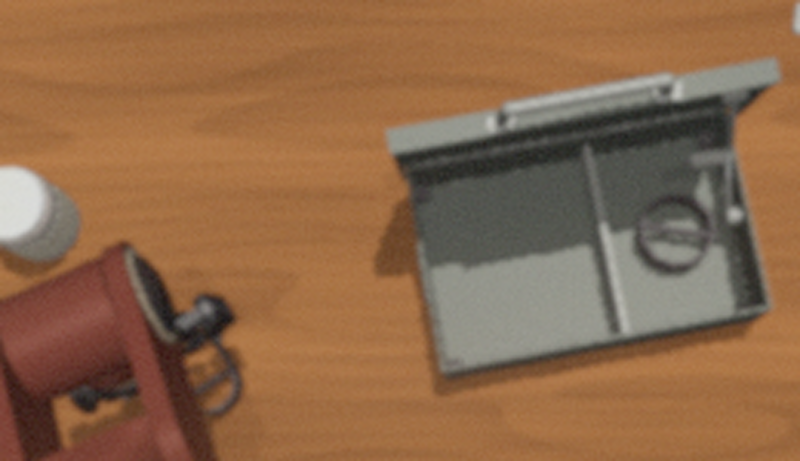

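Call:
apply_moves(
  deltas=[
    [-0.002,0.002,0.014,-0.005,1],
    [-0.002,0.002,0.014,-0.005,1],
    [-0.002,0.0015,0.014,-0.005,1],
    [-0.0015,0.001,0.014,-0.005,1],
    [0,0,0.006,0,1],
    [0,0,0.003,0,1],
    [0,0,0,0,1],
    [0,0,0,0,1],
  ],
)

```text
t: 17.55
tool_pos: [0.4876, 0.2793, 0.005]
tool_rot: [3.008, 0.894, 0.045]
contact_force: [0.1, -1.3, 0.4]
opening: 0.0854
```

Run:
```python
from h import *
o=ctrl.get_obs(); y=toolyaw(o["tool_rot"]); t=np.array(o["tool_pos"]); print(t,np.degrees(y),o["contact_force"])
D=[.4846,.280]; yd=np.radians(-57)
plan([[*D,.004,yd]])
p=ctrl.get_image("scene"); save(p,"s3"); cv2.imwrite("pics/s3z.png",cv2.resize(p["img"][200:300,380:500,::-1],(720,600),interpolation=2))
```

```text
[0.48762427 0.27928838 0.00497873] -56.917880963178376 [ 0.09752761 -1.28410969  0.40823997]
[-0.0021, -0.0022, 0.0010, 0.001]
```

View pics/s3z.png

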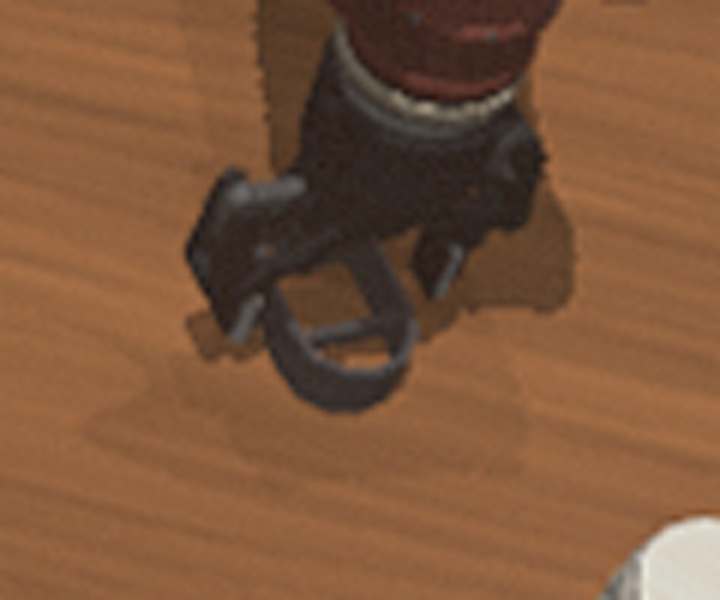

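Call:
apply_moves(
  deltas=[
    [-0.002,-0.002,0,0,1],
    [0,0,0,0,-0.2],
    [0,0,0,0,-0.2],
    [0,0,0,0,-1],
    [0,0,0,0,-1],
    [0,0,0,0,-1],
    [0,0,-0.01,0,-1],
    [0,0,-0.02,0,-1],
  ],
  grip_force=45,
)

```text
t: 18.6
tool_pos: [0.4817, 0.2788, 0.0339]
tool_rot: [3.007, 0.894, 0.037]
contact_force: [0.1, 0.8, -4.2]
opening: 0.0553
```

Run:
```python
from h import *
o=ctrl.get_obs(); y=toolyaw(o["tool_rot"]); t=np.array(o["tool_pos"]); print(t,np.degrees(y),o["contact_force"],o["opening"])
p=ctrl.get_image("scene"); save(p,"s4"); cv2.imwrite("pics/s4z.png",cv2.resize(p["img"][200:300,380:500,::-1],(720,600),interpolation=2))
```

```text
[0.48165753 0.27882002 0.03389113] -56.90425412322434 [ 0.14858423  0.77121885 -4.18830428] 0.0552661695550818
```

View pics/s4z.png

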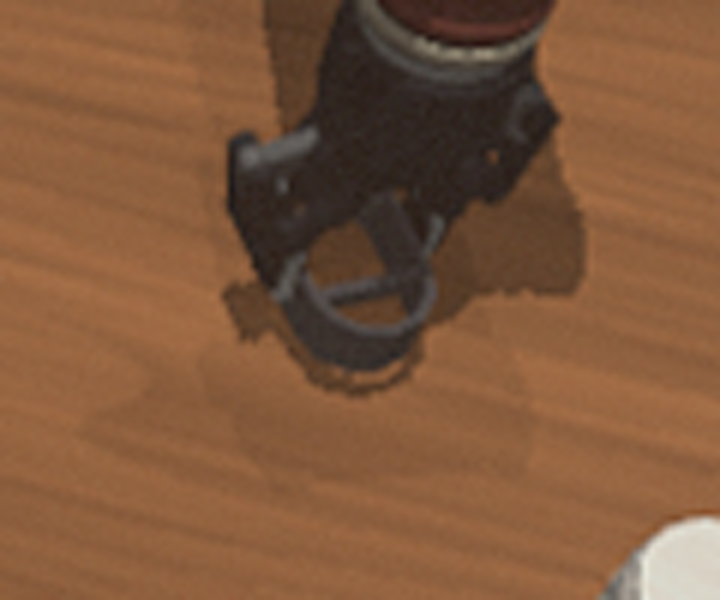

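Run:
```python
from h import *
o=ctrl.get_obs(); y=toolyaw(o["tool_rot"]); t=np.array(o["tool_pos"])
T=ch(-.030,.0645,0); yd=YAW-np.pi/2; print(T)
a=[t[0]+.0,t[1]-.02,.15,y]
plan(lin([*t,y],a,3)+lin(a,[*T[:2],.155,yd],5))
```

```text
[ 0.54922103 -0.02381436  0.        ]
[-0.0036, 0.0056, -0.0376, -0.000]
[-0.0036, 0.0056, -0.0376, -0.000]
[-0.0036, 0.0056, -0.0376, -0.000]
[-0.0200, 0.0547, -0.0010, 0.081]
[-0.0155, 0.0561, -0.0010, 0.081]
[-0.0109, 0.0572, -0.0010, 0.081]
[-0.0063, 0.0579, -0.0010, 0.081]
[-0.0016, 0.0582, -0.0010, 0.081]
```

Call:
apply_moves(
  deltas=[
    [-0.0035,0.0055,-0.04,0,-1],
    [-0.0035,0.0055,-0.04,0,-1],
    [-0.0035,0.0055,-0.036,0,-1],
    [-0.02,0.045,-0.001,0.081,-1],
    [-0.0155,0.05,-0.001,0.081,-1],
    [-0.011,0.05,-0.001,0.081,-1],
    [-0.0065,0.045,-0.001,0.081,-1],
    [-0.002,0.04,-0.001,0.081,-1],
  ],
)

```text
t: 19.65
tool_pos: [0.5229, 0.0202, 0.1608]
tool_rot: [-3.129, -0.261, -0.044]
contact_force: [-0.1, 0.3, -4.2]
opening: 0.055
```

```bash
cat > pl.py <<'E'
from h import *
import sys
o=ctrl.get_obs(); y=toolyaw(o["tool_rot"]); t=np.array(o["tool_pos"])
cx,cy,z,yo,n=map(float,sys.argv[1:6])
T=ch(cx,cy,0); yd=YAW+np.radians(yo)
print(t.round(4),"chest",tochest(t).round(4),"yawrel",np.degrees(y-YAW).round(2),"F",np.array(o["contact_force"]).round(1),"op",round(o["opening"],4),"t",o["t"])
plan(lin([*t,y],[*T[:2],z,y+((yd-y+np.pi/2)%np.pi-np.pi/2)],int(n)))
E
python3 pl.py -.03 .0645 .155 -90 3
```

```text
[0.5229 0.0202 0.1608] chest [-0.0483  0.1124  0.1608] yawrel -90.42 F [-0.1  0.3 -4.2] op 0.055 t 19.65
[0.0062, 0.0159, 0.0019, -0.002]
[0.0062, 0.0160, 0.0019, -0.002]
[0.0061, 0.0160, 0.0019, -0.002]
```

Call:
apply_moves(
  deltas=[
    [0.009,0.023,0.002,-0.002,-1],
    [0.0085,0.023,0.002,-0.002,-1],
    [0,0,0.0,0,-1],
    [0,0,0.02,0,-1],
    [0,0,0.025,0,-1],
    [0,0,0.025,0,-1],
    [0,0,0.02,0,-1],
    [0,0,0.01,0,-1],
  ],
)

```text
t: 20.65
tool_pos: [0.5457, -0.0218, 0.0472]
tool_rot: [-3.126, -0.265, -0.033]
contact_force: [-0.5, 0.5, -4.0]
opening: 0.055
```

```bash
python3 pl.py -.03 .0645 .012 -90 5
python3 - <<'E'
from h import *
p=ctrl.get_image("top"); save(p,"t9"); cv2.imwrite("pics/t9z.png",cv2.resize(p["img"][160:310,240:440,::-1],(800,600),interpolation=2))
E
```

```text
[ 0.5457 -0.0218  0.0472] chest [-0.0331  0.0671  0.0472] yawrel -90.28 F [-0.5  0.5 -4. ] op 0.055 t 20.65
[0.0006, 0.0005, 0.0070, -0.001]
[0.0006, 0.0005, 0.0070, -0.001]
[0.0006, 0.0005, 0.0070, -0.001]
[0.0006, 0.0005, 0.0070, -0.001]
[0.0006, 0.0005, 0.0070, -0.001]
```

View pics/t9z.png

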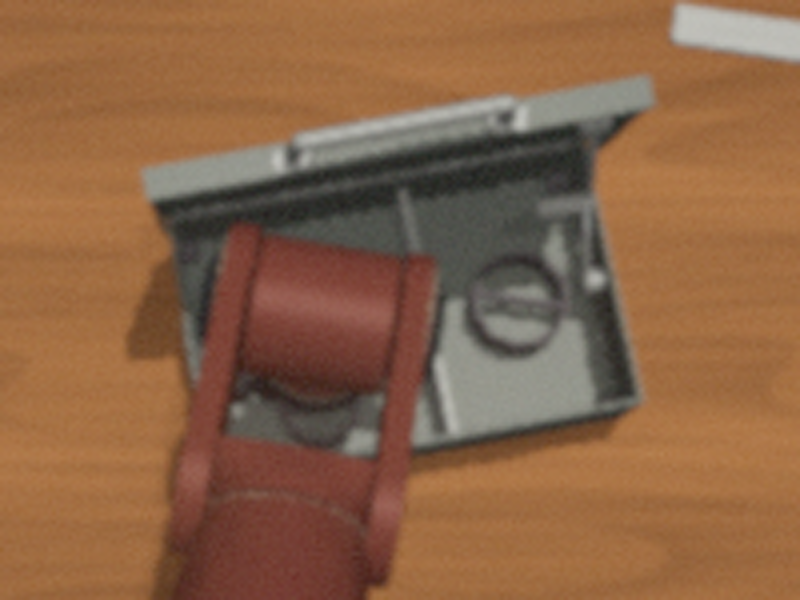

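Call:
apply_moves(
  deltas=[
    [0.001,0.001,0.007,0,-1],
    [0.001,0.001,0.007,0,-1],
    [0.001,0,0.007,0,-1],
    [0,0,0.007,0,-1],
    [0,0,0.005,0,-1],
    [0,0,0.002,0,-1],
    [0,0,0.001,0,-1],
    [0,0,0,0,-1],
  ],
)

```text
t: 21.7
tool_pos: [0.5511, -0.0229, 0.01]
tool_rot: [-3.127, -0.266, -0.037]
contact_force: [-0.4, 0.1, -4.7]
opening: 0.0552
```

```bash
python3 pl.py -.03 .0645 .008 -90 1
```

```text
[ 0.5511 -0.0229  0.01  ] chest [-0.0279  0.0651  0.01  ] yawrel -90.25 F [-0.4  0.1 -4.7] op 0.0552 t 21.7
[-0.0021, 0.0006, 0.0020, -0.004]
```

Call:
apply_moves(
  deltas=[
    [0,0,0.0005,0,-1],
    [0,0,0.0005,0,-1],
    [0,0,0.0005,0,-1],
    [0,0,0.0005,0,-1],
    [0,0,0,0,-1],
    [0,0,0,0,-1],
    [0,0,0,0,-1],
    [0,0,0,0,-1],
  ],
)

```text
t: 22.7
tool_pos: [0.5519, -0.023, 0.0097]
tool_rot: [-3.127, -0.266, -0.038]
contact_force: [-1.7, 0.2, 0.6]
opening: 0.055
```

```bash
python3 pl.py -.03 .0645 .008 -90 1
```

```text
[ 0.5519 -0.023   0.0097] chest [-0.0273  0.0648  0.0097] yawrel -90.25 F [-1.7  0.2  0.6] op 0.055 t 22.7
[-0.0027, 0.0003, 0.0017, -0.004]
```

Call:
apply_moves(
  deltas=[
    [0,0,0,0,0.4],
    [0,0,0,0,0.7],
    [0,0,0,0,0.8],
    [0,0,-0.01,0,0.8],
    [0,0,-0.03,0,0.8],
    [0,0,-0.045,0,0.8],
    [0,0,-0.05,0,0.8],
    [0,0,-0.05,0,0.8],
  ],
  grip_force=20,
)

```text
t: 23.7
tool_pos: [0.5456, -0.0238, 0.1982]
tool_rot: [-3.126, -0.266, -0.033]
contact_force: [1.1, 0.7, 0.2]
opening: 0.0768
```

```bash
python3 pl.py -.03 .0645 .008 -90 1;  python3 - <<'E'
from h import *
p=ctrl.get_image("top"); save(p,"t10"); cv2.imwrite("pics/t10z.png",cv2.resize(p["img"][160:310,240:440,::-1],(800,600),interpolation=2))
L=(cloud(p)-O); L=np.stack([L@ex,L@ey,L@ez],-1)
m=(L[...,2]>.108)&(L[...,2]<.16)&(L[...,1]>-.135)&(L[...,1]<-.09)&(L[...,0]>0)&(L[...,0]<.07)
print("pin",np.median(L[m],0),L[m].min(0),L[m].max(0),m.sum())
E
```

```text
[ 0.5456 -0.0238  0.1982] chest [-0.0336  0.0652  0.1982] yawrel -90.25 F [1.1 0.7 0.2] op 0.0768 t 23.7
[0.0036, 0.0007, 0.1902, -0.004]
pin [ 0.04141716 -0.11713728  0.11696705] [ 0.03260323 -0.13432234  0.10875216] [ 0.05023748 -0.10007727  0.12581461] 66
```

View pics/t10z.png

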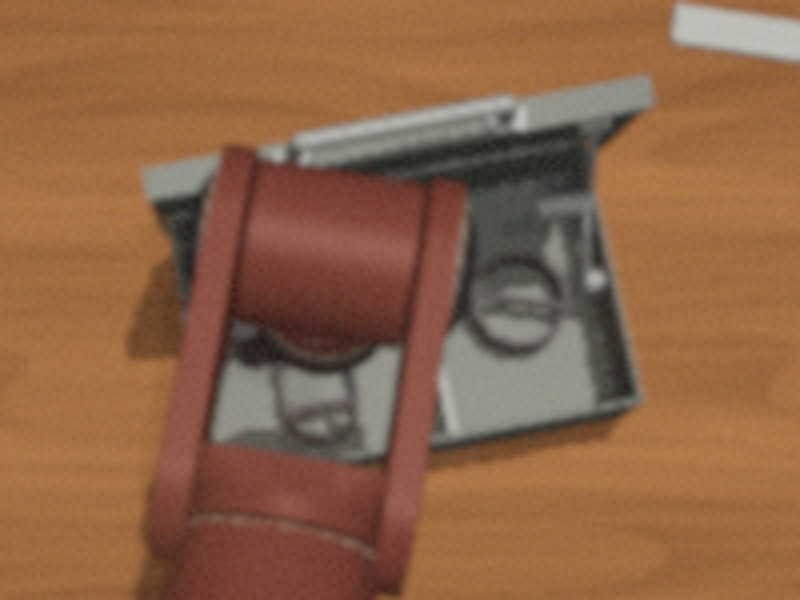

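Run:
```python
from h import *
o=ctrl.get_obs(); t=np.array(o["tool_pos"])
for n in("top","scene"):
    p=ctrl.get_image(n); C=cloud(p)-t; L=np.stack([C@ex,C@ey,C@ez],-1).reshape(-1,3)
    for a in np.arange(.0,.45,.03):
        m=(L[:,2]>a)&(L[:,2]<a+.03)&(abs(L[:,1])<.09)&(L[:,0]>-.15)&(L[:,0]<.075)
        if m.sum()>5: print(n,round(a,2),m.sum(),"x %.3f %.3f y %.3f %.3f"%(*np.percentile(L[m,0],[1,99]),*np.percentile(L[m,1],[1,99])))
```

```text
top 0.03 21 x -0.015 -0.002 y 0.042 0.057
top 0.06 36 x -0.020 -0.003 y 0.031 0.060
top 0.09 34 x -0.015 -0.002 y 0.038 0.056
top 0.12 34 x -0.043 -0.017 y -0.019 0.037
top 0.15 74 x -0.044 -0.019 y -0.017 0.036
top 0.18 53 x -0.044 -0.026 y -0.009 0.033
top 0.21 29 x -0.046 -0.036 y -0.002 0.027
top 0.24 63 x -0.112 0.021 y -0.046 0.071
top 0.27 542 x -0.100 0.041 y -0.063 0.070
top 0.3 3424 x -0.146 0.032 y -0.057 0.086
top 0.33 1288 x -0.149 -0.066 y -0.015 0.089
scene 0.0 59 x -0.009 0.010 y -0.049 0.052
scene 0.03 183 x -0.013 0.011 y -0.064 0.068
scene 0.06 441 x -0.016 0.014 y -0.067 0.070
scene 0.09 573 x -0.015 0.015 y -0.066 0.070
scene 0.12 271 x -0.004 0.032 y -0.032 0.039
scene 0.15 485 x -0.009 0.031 y -0.035 0.038
scene 0.18 405 x -0.006 0.030 y -0.034 0.038
scene 0.21 438 x -0.001 0.029 y -0.033 0.036
scene 0.24 806 x -0.129 0.045 y -0.061 0.088
scene 0.27 1927 x -0.126 0.047 y -0.062 0.087
scene 0.3 3406 x -0.142 0.036 y -0.056 0.088
scene 0.33 747 x -0.150 -0.079 y -0.008 0.089
```

```bash
python3 - <<'E'
from h import *
for n in("scene","top"):
    p=ctrl.get_image(n); C=cloud(p)-O; L=np.stack([C@ex,C@ey,C@ez],-1).reshape(-1,3)
    for ylo,yhi in((-.16,-.140),(-.13,-.065)):
      for a in np.arange(.085,.34,.015):
        m=(L[:,2]>a)&(L[:,2]<a+.015)&(L[:,1]>ylo)&(L[:,1]<yhi)&(L[:,0]>0.03)&(L[:,0]<.13)
        if m.sum()>3: print(n,ylo,round(a,3),m.sum(),"x pct",np.percentile(L[m,0],[2,25,50,75,98]).round(3))
E
python3 -c "
import cv2;a=cv2.imread('pics/t8.png');cv2.imwrite('pics/t8r.png',cv2.resize(a[170:260,330:410],(711,800//1*1-0) if 0 else (533,600),interpolation=cv2.INTER_CUBIC))"
```

```text
scene -0.16 0.085 20 x pct [0.093 0.094 0.095 0.096 0.096]
scene -0.16 0.1 20 x pct [0.092 0.092 0.093 0.094 0.095]
scene -0.16 0.115 24 x pct [0.089 0.09  0.091 0.092 0.095]
scene -0.16 0.13 20 x pct [0.088 0.089 0.089 0.091 0.092]
scene -0.16 0.145 22 x pct [0.087 0.087 0.088 0.089 0.09 ]
scene -0.16 0.16 23 x pct [0.085 0.086 0.086 0.087 0.089]
scene -0.16 0.175 24 x pct [0.082 0.084 0.085 0.086 0.088]
scene -0.16 0.19 24 x pct [0.081 0.082 0.083 0.084 0.086]
scene -0.16 0.205 29 x pct [0.078 0.08  0.081 0.082 0.084]
scene -0.16 0.22 22 x pct [0.078 0.079 0.08  0.08  0.082]
scene -0.16 0.235 28 x pct [0.076 0.077 0.078 0.079 0.08 ]
scene -0.16 0.25 30 x pct [0.074 0.075 0.076 0.077 0.079]
scene -0.16 0.265 64 x pct [0.058 0.065 0.071 0.074 0.076]
scene -0.13 0.085 114 x pct [0.093 0.094 0.095 0.096 0.099]
scene -0.13 0.1 103 x pct [0.091 0.093 0.093 0.094 0.096]
scene -0.13 0.115 87 x pct [0.089 0.091 0.092 0.093 0.095]
scene -0.13 0.13 137 x pct [0.088 0.09  0.092 0.093 0.095]
scene -0.13 0.145 114 x pct [0.085 0.087 0.088 0.089 0.09 ]
scene -0.13 0.16 118 x pct [0.084 0.086 0.08
[... 744 characters left out ...]
 0.072 0.075 0.078 0.081]
top -0.16 0.19 8 x pct [0.068 0.071 0.073 0.075 0.078]
top -0.16 0.205 5 x pct [0.065 0.066 0.068 0.069 0.071]
top -0.16 0.22 4 x pct [0.064 0.065 0.065 0.066 0.067]
top -0.16 0.265 42 x pct [0.057 0.062 0.066 0.07  0.075]
top -0.13 0.085 36 x pct [0.091 0.092 0.093 0.093 0.094]
top -0.13 0.1 31 x pct [0.037 0.039 0.091 0.091 0.093]
top -0.13 0.115 61 x pct [0.037 0.042 0.045 0.089 0.091]
top -0.13 0.13 24 x pct [0.088 0.088 0.088 0.089 0.089]
top -0.13 0.145 16 x pct [0.086 0.086 0.087 0.087 0.088]
top -0.13 0.16 21 x pct [0.082 0.085 0.085 0.085 0.086]
top -0.13 0.175 6 x pct [0.073 0.076 0.077 0.079 0.081]
top -0.13 0.265 202 x pct [0.057 0.06  0.065 0.07  0.075]
```

View pics/t8r.png

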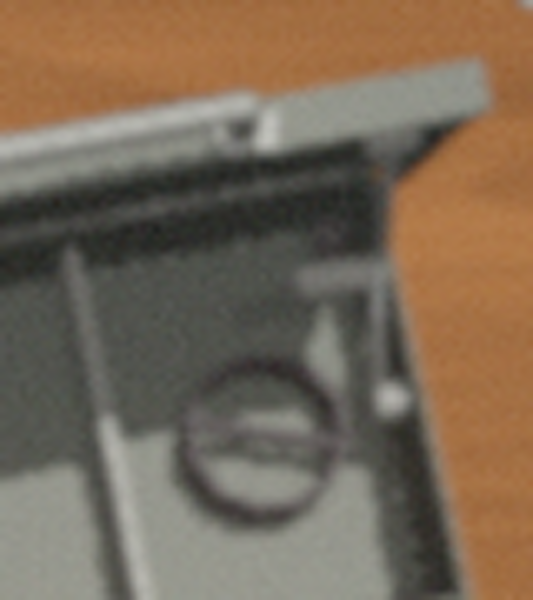

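Call:
apply_moves(
  deltas=[
    [-0.004,0.03,0,-0.18,1],
    [-0.01,0.03,0,-0.18,1],
    [-0.015,0.028,0,-0.18,1],
    [-0.018,0.025,0,-0.18,1],
    [-0.02,0.022,0,-0.18,1],
    [-0.02,0.018,0,-0.18,1],
    [-0.015,0.01,0,-0.18,1],
    [-0.01,0.005,0,-0.18,1],
  ],
)

```text
t: 24.95
tool_pos: [0.5651, -0.2324, 0.1734]
tool_rot: [-2.107, -2.301, -0.012]
contact_force: [-0.7, 0.9, 0.7]
opening: 0.0854
```

```bash
python3 pl.py 0.0 -.112 .16 0 3;  python3 - <<'E'
from h import *
o=ctrl.get_obs(); t=np.array(o["tool_pos"]); y=toolyaw(o["tool_rot"]); jy=np.array([np.cos(y),np.sin(y),0]); jx=np.array([-jy[1],jy[0],0])
M=R.from_rotvec(o["tool_rot"]).as_matrix(); print("tool z",M[:,2])
for n in("scene","top"):
    p=ctrl.get_image(n); save(p,n+"11"); C=cloud(p)-t; L=np.stack([C@jx,C@jy,C@ez],-1).reshape(-1,3)
    for a in np.arange(-.02,.30,.02):
        m=(L[:,2]>a)&(L[:,2]<a+.02)&(abs(L[:,1])<.09)&(abs(L[:,0])<.06)
        if m.sum()>5: print(n,round(a,2),m.sum(),"jx %.3f %.3f jaw %.3f %.3f"%(*np.percentile(L[m,0],[1,99]),*np.percentile(L[m,1],[1,99])))
    if n=="scene":
        m=(L[:,2]>-.02)&(L[:,2]<.05)&(abs(L[:,1])<.09)&(abs(L[:,0])<.03)
        for a in np.arange(-.0,.05,.005):
            k=L[m&(L[:,2]>a)&(L[:,2]<a+.005)]
            if len(k)>3: r=k[k[:,1]>0];l=k[k[:,1]<0]; print(a.round(3),[ (s[:,1].min().round(4),s[:,1].max().round(4)) for s in (r,l) if len(s)])
    cv2.imwrite(f"pics/{n}11z.png",cv2.resize(p["img"][150:300,230:430,::-1],(800,600),interpolation=2))
E
```

```text
[ 0.5651 -0.2324  0.1734] chest [-0.0505 -0.1437  0.1734] yawrel -4.92 F [-0.7  0.9  0.7] op 0.0854 t 24.95
[0.0120, 0.0159, 0.0045, -0.029]
[0.0115, 0.0162, 0.0045, -0.029]
[0.0110, 0.0165, 0.0045, -0.029]
tool z [-0.01042455  0.02012675 -0.99974309]
scene 0.0 12 jx -0.008 0.010 jaw -0.046 -0.043
scene 0.02 69 jx -0.010 0.012 jaw -0.050 0.052
scene 0.04 62 jx -0.005 0.013 jaw -0.065 0.066
scene 0.06 177 jx -0.011 0.017 jaw -0.074 0.073
scene 0.08 181 jx -0.013 0.018 jaw -0.070 0.071
scene 0.1 255 jx -0.016 0.018 jaw -0.066 0.070
scene 0.12 141 jx -0.027 0.036 jaw -0.001 0.038
scene 0.14 242 jx -0.028 0.036 jaw -0.011 0.038
scene 0.16 331 jx -0.033 0.035 jaw -0.016 0.037
scene 0.18 206 jx -0.030 0.034 jaw -0.008 0.037
scene 0.2 262 jx -0.032 0.033 jaw -0.006 0.038
scene 0.22 118 jx -0.038 0.044 jaw 0.013 0.039
scene 0.24 233 jx -0.057 0.059 jaw -0.050 0.060
scene 0.26 457 jx -0.058 0.060 jaw -0.089 0.066
scene 0.28 795 jx -0.058 0.060 jaw -0.089 0.066
0.015 [(np.float64(-0.0465), np.float64(-0.0432))]
0.02 [(np.float64(-0.0492), np.float64(-0.0435))]
0.025 [(np.float64(0.0403), np.fl
[... 229 characters left out ...]
t64(-0.0432))]
0.04 [(np.float64(0.0394), np.float64(0.056)), (np.float64(-0.0488), np.float64(-0.043))]
0.045 [(np.float64(0.0407), np.float64(0.0505)), (np.float64(-0.0482), np.float64(-0.0419))]
top 0.08 11 jx 0.008 0.016 jaw -0.031 -0.023
top 0.1 33 jx -0.010 0.015 jaw -0.046 -0.025
top 0.12 30 jx -0.016 0.032 jaw -0.037 -0.013
top 0.14 64 jx -0.013 0.033 jaw -0.037 -0.009
top 0.16 112 jx -0.021 0.033 jaw -0.036 -0.003
top 0.18 51 jx -0.011 0.033 jaw -0.036 -0.001
top 0.2 107 jx -0.015 0.033 jaw -0.035 0.002
top 0.22 64 jx -0.009 0.032 jaw -0.036 -0.006
top 0.24 81 jx -0.019 0.059 jaw -0.083 0.010
top 0.26 112 jx -0.018 0.060 jaw -0.089 0.043
top 0.28 464 jx -0.055 0.059 jaw -0.086 0.059
```

View pics/scene11z.png

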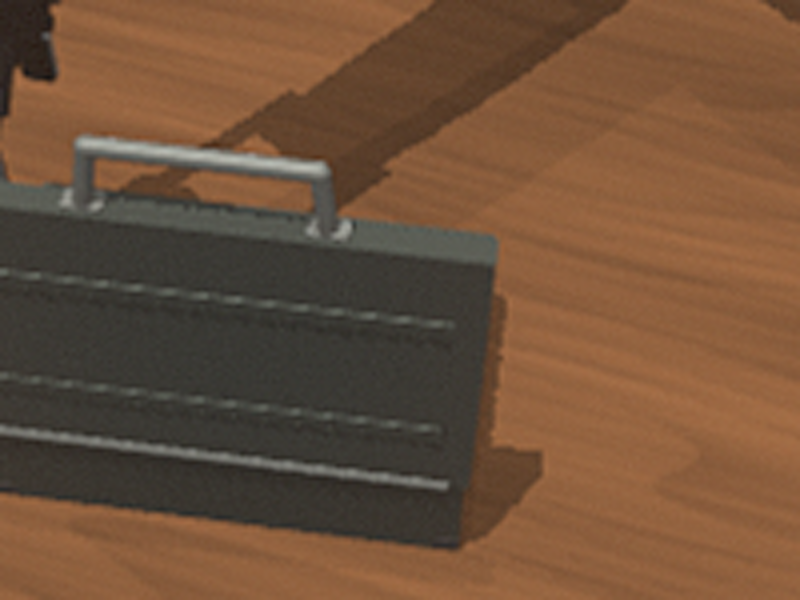

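Run:
```python
from h import *
o=ctrl.get_obs(); y=toolyaw(o["tool_rot"]); t=np.array(o["tool_pos"]); print(tochest(t))
A=[*ch(-.03,-.075,.17),YAW];B=[*ch(-.03,-.075,.094),YAW]
plan(lin([*t,y],A,3)+lin(A,B,4))
```

```text
[-0.05055145 -0.14365665  0.17332231]
[0.0234, 0.0047, 0.0011, -0.031]
[0.0233, 0.0054, 0.0011, -0.031]
[0.0231, 0.0061, 0.0011, -0.031]
[0.0000, 0.0000, 0.0190, -0.000]
[0.0000, 0.0000, 0.0190, -0.000]
[0.0000, 0.0000, 0.0190, -0.000]
[0.0000, 0.0000, 0.0190, -0.000]
```

Call:
apply_moves(
  deltas=[
    [0.0235,0.0045,0.001,-0.03,1],
    [0.0235,0.0055,0.001,-0.03,1],
    [0.023,0.006,0.001,-0.03,1],
    [0,0,0,0,1],
    [0,0,0.02,0,1],
    [0,0,0.025,0,1],
    [0,0,0.02,0,1],
    [0,0,0.008,0,1],
  ],
)

```text
t: 26.05
tool_pos: [0.5679, -0.1499, 0.0886]
tool_rot: [-2.009, -2.374, -0.011]
contact_force: [0.4, -0.1, 0.1]
opening: 0.0854
```

```bash
python3 pl.py 0.008 -.075 .092 0 6
```

```text
[ 0.5679 -0.1499  0.0886] chest [-0.0334 -0.0629  0.0886] yawrel -0.44 F [ 0.4 -0.1  0.1] op 0.0854 t 26.05
[-0.0020, 0.0069, -0.0006, -0.001]
[-0.0020, 0.0069, -0.0006, -0.001]
[-0.0020, 0.0069, -0.0006, -0.001]
[-0.0020, 0.0069, -0.0006, -0.001]
[-0.0020, 0.0069, -0.0006, -0.001]
[-0.0020, 0.0069, -0.0006, -0.001]
```

Call:
apply_moves(
  deltas=[
    [-0.002,0.007,-0.002,0,1],
    [-0.002,0.007,-0.002,0,1],
    [-0.002,0.007,-0.001,0,1],
    [-0.002,0.006,0,-0.007,1],
    [-0.002,0.005,0,0,1],
    [-0.001,0.003,0,0,1],
    [0,0.001,0,0,1],
    [0,0,0,0,1],
  ],
)

```text
t: 27.05
tool_pos: [0.6098, -0.1563, 0.0951]
tool_rot: [-2.004, -2.383, -0.013]
contact_force: [0.5, 0.7, -0.1]
opening: 0.0853
```

```bash
python3 pl.py 0.008 -.080 .092 0 1;  python3 - <<'E'
from h import *
for n in("scene","top"):
    p=ctrl.get_image(n); save(p,n+"12")
    cv2.imwrite(f"pics/{n}12z.png",cv2.resize(p["img"][160:290,200:373,::-1] if n=="scene" else p["img"][160:290,270:443,::-1],(800,600),interpolation=2))
E
```

```text
[ 0.6098 -0.1563  0.0951] chest [ 0.0067 -0.0765  0.0951] yawrel -0.07 F [ 0.5  0.7 -0.1] op 0.0853 t 27.05
[-0.0035, 0.0013, 0.0031, -0.001]
```

View pics/scene12z.png

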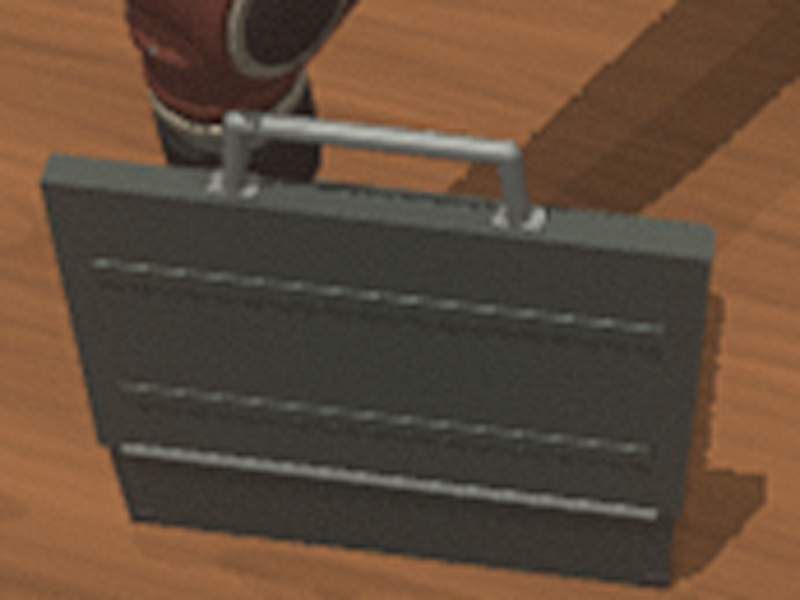

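View pics/top12z.png

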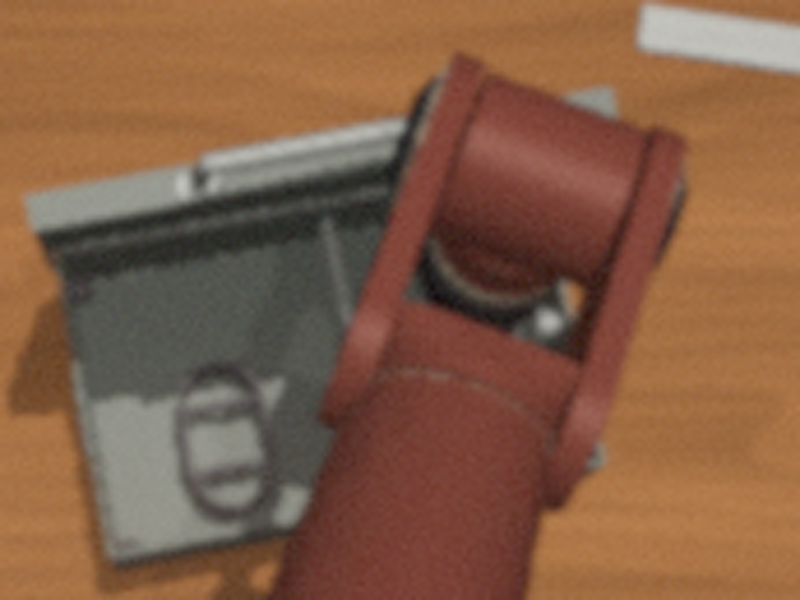

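Call:
apply_moves(
  deltas=[
    [0,0.001,0.001,0,1],
    [-0.001,0.0005,0.001,0,1],
    [-0.005,0,0.001,0,1],
    [-0.006,0,0,0,1],
    [-0.006,0,0,0,1],
    [-0.005,0,0,0,1],
    [-0.003,0,0,0,1],
    [0,0,0,0,1],
  ],
)

```text
t: 28.15
tool_pos: [0.616, -0.1838, 0.0911]
tool_rot: [-2.005, -2.383, -0.014]
contact_force: [0.7, 1.3, -0.5]
opening: 0.0855
```

```bash
python3 pl.py 0.008 -.105 .092 0 1
```

```text
[ 0.616  -0.1838  0.0911] chest [ 0.0081 -0.1046  0.0911] yawrel -0.11 F [ 0.7  1.3 -0.5] op 0.0855 t 28.15
[-0.0004, -0.0001, -0.0009, -0.002]
```

Call:
apply_moves(
  deltas=[
    [0,-0.001,0,0,1],
    [0,-0.0015,-0.0005,0,1],
    [0,-0.0015,-0.0007,0,1],
    [0,-0.0015,-0.0007,0,1],
    [0,-0.0015,-0.0007,0,1],
    [0,-0.0015,-0.0007,0,1],
    [0,-0.0015,-0.0007,0,1],
    [0,0,0,0,1],
  ],
)

```text
t: 29.15
tool_pos: [0.6065, -0.1854, 0.0968]
tool_rot: [-2.006, -2.386, -0.016]
contact_force: [0.6, 0.4, 0.3]
opening: 0.0854
```

```bash
cat > pin.py <<'E'
from h import *
import sys
p=ctrl.get_image("top"); n=sys.argv[1]; save(p,n); cv2.imwrite(f"pics/{n}z.png",cv2.resize(p["img"][175:265,330:450,::-1],(800,600),interpolation=2))
r=ctrl.spot_point(p,"thumb_pin"); print([(x["uv"],round(x["confidence"],2),tochest(w(p,*x["uv"])).round(4)) for x in r])
L=(cloud(p)-O); L=np.stack([L@ex,L@ey,L@ez],-1)
m=(L[...,2]>.103)&(L[...,2]<.14)&(L[...,1]>-.142)&(L[...,1]<-.100)&(L[...,0]>-.01)&(L[...,0]<.07)
print("pin",m.sum(),np.median(L[m],0) if m.any() else "")
E
python3 pl.py 0.008 -.105 .092 0 1; python3 pin.py t13
```

```text
[ 0.6065 -0.1854  0.0968] chest [-0.0015 -0.1046  0.0968] yawrel -0.08 F [0.6 0.4 0.3] op 0.0854 t 29.15
[-0.0004, 0.0095, 0.0048, -0.001]
[]
pin 0
```

View pics/t13z.png

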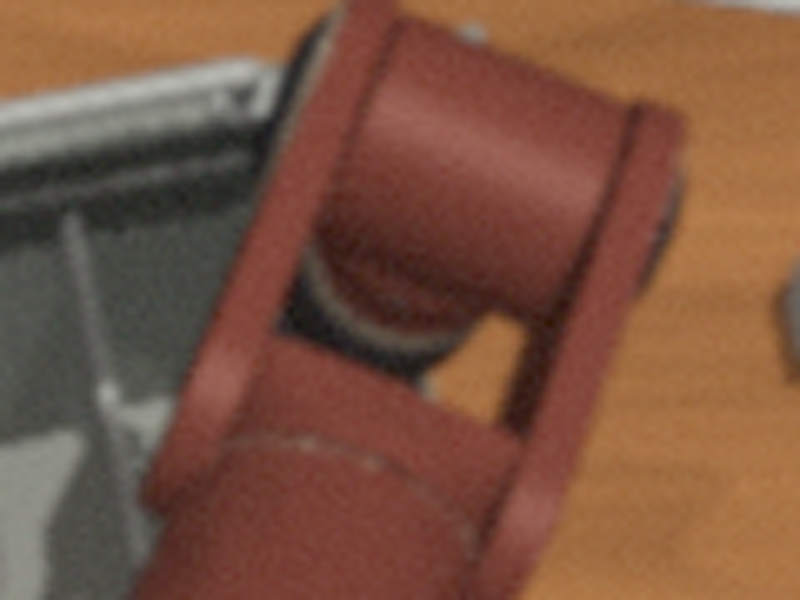

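Call:
apply_moves(
  deltas=[
    [0,-0.0015,0.0005,0,1],
    [0,-0.0015,0.0005,0,1],
    [0,-0.0015,0,0,1],
    [0,-0.0015,0,0,1],
    [0,-0.0015,0,0,1],
    [0,-0.001,0,0,1],
    [0,0,0,0,1],
    [0,0,0,0,1],
  ],
)

```text
t: 30.25
tool_pos: [0.5976, -0.187, 0.0955]
tool_rot: [-2.006, -2.385, -0.016]
contact_force: [1.8, 0.1, 1.1]
opening: 0.0855
```

```bash
python3 pl.py -0.012 -.105 .092 0 1
python3 - <<'E'
from h import *
p=ctrl.get_image("top"); save(p,"t14"); cv2.imwrite("pics/t14z.png",cv2.resize(p["img"][175:265,330:450,::-1],(800,600),interpolation=2))
print(ctrl.spot_point(p,"thumb_pin"),ctrl.search_frame(p,"knuckle"))
p=ctrl.get_image("scene");K=(cloud(p)-H); K=np.stack([K@ex,K@ey,K@ez],-1)
m=(K[...,2]>.05)&(K[...,2]<.175)&(abs(K[...,1])<.12)&(abs(K[...,0])<.08)
k=K[m]; f=np.polyfit(k[:,2],k[:,0],1); print(m.sum(),"lid",np.pi/2+np.arctan(f[0]))
E
```

```text
[ 0.5976 -0.187   0.0955] chest [-0.0106 -0.1045  0.0955] yawrel -0.08 F [1.8 0.1 1.1] op 0.0855 t 30.25
[-0.0005, -0.0014, 0.0035, -0.001]
[] []
4384 lid 1.3860097511156733
```

View pics/t14z.png

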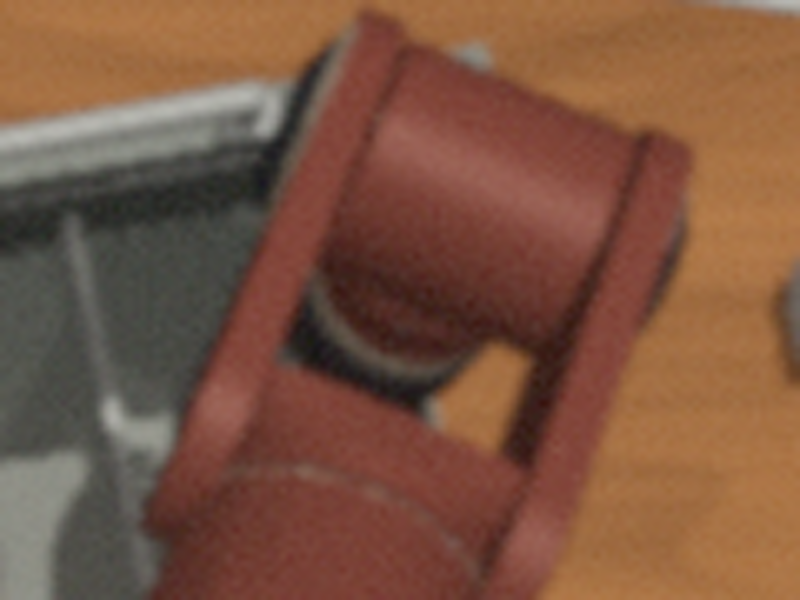

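Call:
apply_moves(
  deltas=[
    [0,0.0015,0,0,1],
    [0.006,0,0,0,1],
    [0.008,0,0,0,1],
    [0.008,0,0,0,1],
    [0.008,-0.003,0,0,1],
    [0.002,-0.012,0,0,1],
    [0,-0.015,0,0,1],
    [0,-0.01,-0.01,0,1],
  ],
)

```text
t: 31.45
tool_pos: [0.5494, -0.1593, 0.105]
tool_rot: [-2.0, -2.382, -0.012]
contact_force: [0.7, -0.2, 0.2]
opening: 0.0853
```

```bash
cat > lid.py <<'E'
from h import *
def lid(p):
    K=(cloud(p)-H); K=np.stack([K@ex,K@ey,K@ez],-1)
    m=(K[...,2]>.05)&(K[...,2]<.175)&(abs(K[...,1])<.12)&(abs(K[...,0])<.08)
    k=K[m]; f=np.polyfit(k[:,2],k[:,0],1); return np.pi/2+np.arctan(f[0])
E
python3 pl.py -0.05 -.075 .2 0 1
python3 - <<'E'
from h import *
from lid import lid
p=ctrl.get_image("scene"); print(lid(p))
p=ctrl.get_image("top"); save(p,"t15"); cv2.imwrite("pics/t15z.png",cv2.resize(p["img"][160:310,260:460,::-1],(800,600),interpolation=2))
print([(x["uv"],tochest(w(p,*x["uv"]))) for x in ctrl.spot_point(p,"thumb_pin")])
E
```

```text
[ 0.5494 -0.1593  0.105 ] chest [-0.0533 -0.0689  0.105 ] yawrel 0.0 F [ 0.7 -0.2  0.2] op 0.0853 t 31.45
[-0.0061, 0.0033, -0.0950, 0.000]
1.4210568493101083
[]
```

View pics/t15z.png

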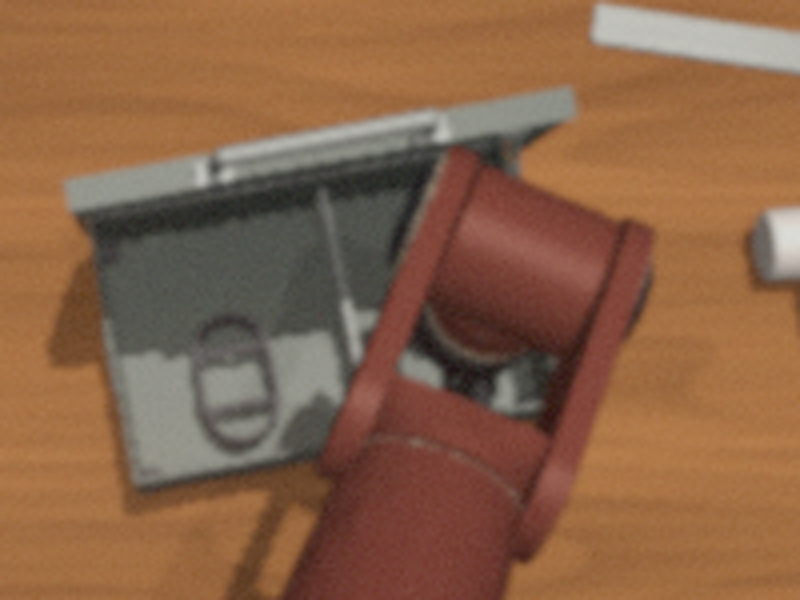

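Run:
```python
from h import *
print(tochest(bar(1.421)),bar(1.421))
o=ctrl.get_obs(); y=toolyaw(o["tool_rot"]); t=np.array(o["tool_pos"])
A=[*ch(-.05,-.045,.36),YAW]; b=tochest(bar(1.42)); B=[*ch(b[0],0.004,.365),YAW]
plan(lin([*t,y],A,5)+lin(A,B,3))
```

```text
[5.38473196e-02 2.36975645e-17 3.17461732e-01] [ 0.64296872 -0.07282449  0.31746173]
[0.0050, 0.0002, -0.0506, -0.000]
[0.0050, 0.0002, -0.0506, -0.000]
[0.0050, 0.0002, -0.0506, -0.000]
[0.0050, 0.0002, -0.0506, -0.000]
[0.0050, 0.0002, -0.0506, -0.000]
[0.0163, 0.0345, -0.0017, -0.000]
[0.0163, 0.0345, -0.0017, -0.000]
[0.0163, 0.0345, -0.0017, -0.000]
```

Call:
apply_moves(
  deltas=[
    [0.005,0,-0.05,0,0.5],
    [0.005,0,-0.051,0,0],
    [0.005,0,-0.051,0,-0.2],
    [0.005,0,-0.051,0,-0.2],
    [0.005,0,-0.051,0,-0.2],
    [0.012,0.012,-0.005,0,-0.2],
    [0.01,0.01,0,0,-0.2],
    [0.003,0,0,0,-0.2],
  ],
)

```text
t: 32.6
tool_pos: [0.5696, -0.1125, 0.3744]
tool_rot: [-2.007, -2.383, -0.016]
contact_force: [0.2, -0.4, -0.8]
opening: 0.0341
```

```bash
python3 pl.py .054 .004 .345 0 3
python3 - <<'E'
from h import *
from lid import lid
p=ctrl.get_image("scene"); save(p,"s16"); print(lid(p))
K=(cloud(p)-H); K=np.stack([K@ex,K@ey,K@ez],-1)
m=(K[...,2]>.06)&(K[...,2]<.17)&(K[...,1]>-.13)&(K[...,1]<.13)&(abs(K[...,0])<.06); k=K[m]
f=np.polyfit(k[:,2],k[:,0],1)
for _ in range(4):
    r=k[:,0]-np.polyval(f,k[:,2]); g=abs(r)<.004; f=np.polyfit(k[g,2],k[g,0],1)
print(m.sum(),g.sum(),"lid",np.pi/2+np.arctan(f[0]),f)
# bar
m=(K[...,2]>.218)&(K[...,2]<.245)&(abs(K[...,1])<.05)&(K[...,0]>-.09)&(K[...,0]<.0); k=K[m]; print("bar",m.sum(),np.median(k,0), np.percentile(k[:,0],[5,95]))
p=ctrl.get_image("top"); save(p,"t16"); cv2.imwrite("pics/t16z.png",cv2.resize(p["img"][160:310,260:460,::-1],(800,600),interpolation=2))
print([(x["uv"],tochest(w(p,*x["uv"]))) for x in ctrl.spot_point(p,"thumb_pin")])
K=(cloud(p)-H); K=np.stack([K@ex,K@ey,K@ez],-1)
m=(K[...,2]>.218)&(K[...,2]<.245)&(K[...,1]<.055)&(K[...,1]>.01)&(K[...,0]>-.09)&(K[...,0]<.0); k=K[m]; print("bar",m.sum(),np.median(k,0))
E
```

```text
[ 0.5696 -0.1125  0.3744] chest [-0.0253 -0.0264  0.3744] yawrel -0.17 F [ 0.2 -0.4 -0.8] op 0.0341 t 32.6
[0.0102, 0.0264, 0.0098, -0.001]
[0.0102, 0.0264, 0.0098, -0.001]
[0.0102, 0.0264, 0.0098, -0.001]
1.4208311846926303
4024 3962 lid 1.4284155515347847 [-0.14335077  0.00042178]
bar 269 [-0.03985708  0.00052982  0.2359476 ] [-0.04576921 -0.03671116]
[([382.2, 216.3], array([-0.06173087, -0.03552107,  0.53626856]))]
bar 98 [-0.04302443  0.03256229  0.23545393]
```

View pics/t16z.png

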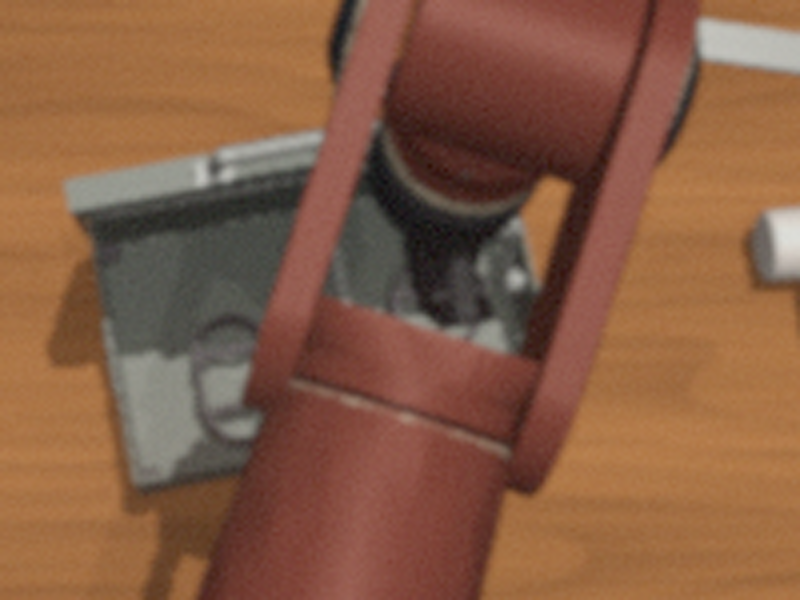

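Call:
apply_moves(
  deltas=[
    [0.009,0.024,0,0,-0.2],
    [0.009,0.024,0,0,-0.2],
    [0.0085,0.024,0.003,0,-0.2],
    [0.002,0.004,0.003,0,-0.2],
    [0,0.001,0.005,0,-0.2],
    [0,0,0,0,-0.2],
    [0,0,0,0,-0.2],
    [0,0,0,0,-0.2],
  ],
)

```text
t: 33.75
tool_pos: [0.6378, -0.074, 0.3567]
tool_rot: [-2.009, -2.371, -0.006]
contact_force: [0.4, -0.2, 0.6]
opening: 0.0343
```

```bash
python3 pl.py .0535 .004 .2985 0 5
```

```text
[ 0.6378 -0.074   0.3567] chest [ 4.860e-02 -2.000e-04  3.567e-01] yawrel -0.51 F [ 0.4 -0.2  0.6] op 0.0343 t 33.75
[0.0009, 0.0010, 0.0116, -0.002]
[0.0009, 0.0010, 0.0116, -0.002]
[0.0009, 0.0010, 0.0116, -0.002]
[0.0009, 0.0010, 0.0116, -0.002]
[0.0008, 0.0010, 0.0116, -0.002]
```

Call:
apply_moves(
  deltas=[
    [0.001,0.003,0.004,-0.002,-0.2],
    [0.001,0.002,0.012,-0.002,-0.2],
    [0.001,0,0.014,-0.002,-0.2],
    [0.001,0,0.014,-0.002,-0.2],
    [0,0,0.01,0,-0.2],
    [0,0,0.004,0,-0.2],
    [0,0,0,0,-0.2],
    [0,0,0,0,-0.2],
  ],
)

```text
t: 34.75
tool_pos: [0.6403, -0.0673, 0.2938]
tool_rot: [-1.998, -2.378, -0.005]
contact_force: [-0.7, -0.4, 0.0]
opening: 0.0343
```

```bash
python3 pl.py .0535 .004 .2985 0 1
python3 - <<'E'
from h import *
from lid import lid
p=ctrl.get_image("scene"); save(p,"s17"); print(lid(p)); cv2.imwrite("pics/s17z.png",cv2.resize(p["img"][140:240,230:363,::-1],(800,600),interpolation=2))
E
```

```text
[ 0.6403 -0.0673  0.2938] chest [0.0522 0.0059 0.2938] yawrel -0.02 F [-0.7 -0.4  0. ] op 0.0343 t 34.75
[-0.0019, 0.0013, -0.0047, -0.000]
1.4209985387954553
```

View pics/s17z.png

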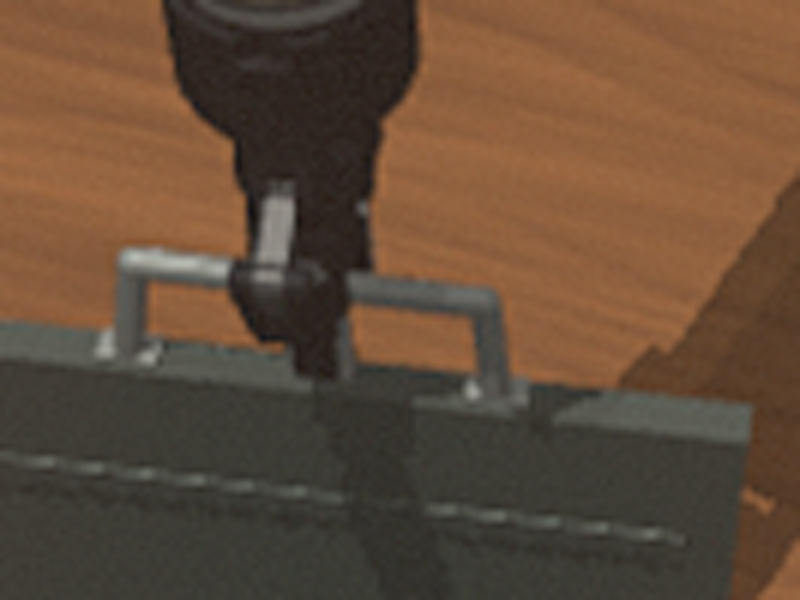

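Call:
apply_moves(
  deltas=[
    [0,0.001,-0.002,0,-0.2],
    [0,0,0,0,-0.6],
    [0,0,0,0,-1],
    [0,0,0,0,-1],
    [0,0,0,0,-1],
    [0,0,0,0,-1],
    [0,0,0,0,-1],
    [0,0,0,0,-1],
  ],
  grip_force=30,
)

```text
t: 35.8
tool_pos: [0.6419, -0.0673, 0.2973]
tool_rot: [-1.999, -2.379, -0.006]
contact_force: [0.4, -0.1, 0.2]
opening: 0.0096
```

Run:
```python
from h import *
import h
from lid import lid
p=ctrl.get_image("scene"); th=lid(p); print("lid",th)
o=ctrl.get_obs(); t=np.array(o["tool_pos"]); print("offset bar-TCP",tochest(bar(th))-tochest(t))
for off in(.0189,.0215,.024):
    h.OFF=np.array([0,0,off]); arc(0,0)
```

```text
lid 1.4211300012057666
offset bar-TCP [ 0.00017026 -0.00559493  0.02014807]
th 1.4194905723731337 rad err mm -1.1990115688888803 y 0.005594933365272951 yaw 0.17344826192897717 F [-0.  -0.4  0.1] chestF -0.11 tau [-0.01 -0.05  0.  ] op 0.00968933478083775 t 35.85
th 1.421415690839728 rad err mm 1.3609331826202054 y 0.005594933365272951 yaw 0.17344826192897717 F [-0.  -0.4  0.1] chestF -0.11 tau [-0.01 -0.05  0.  ] op 0.00968933478083775 t 35.85
th 1.423228014307456 rad err mm 3.8232309944488394 y 0.005594933365272951 yaw 0.17344826192897717 F [-0.  -0.4  0.1] chestF -0.11 tau [-0.01 -0.05  0.  ] op 0.00968933478083775 t 35.85
```

```bash
sed -i 's/^OFF=.*/OFF=np.array([0,0,.0201])/' h.py; python3 -c "
from h import *
arc(1.0,8)"
```

```text
th 1.420384276932273 rad err mm -0.01760740368650371 y 0.005594933365272951 yaw 0.17344826192897717 F [-0.  -0.4  0.1] chestF -0.11 tau [-0.01 -0.05  0.  ] op 0.00968933478083775 t 35.85
[-0.0000, -0.0122, 0.0025, -0.000]
[-0.0000, -0.0120, 0.0031, -0.000]
[-0.0000, -0.0118, 0.0038, -0.000]
[-0.0000, -0.0116, 0.0044, -0.000]
[-0.0000, -0.0114, 0.0050, -0.000]
[-0.0000, -0.0111, 0.0056, -0.000]
[-0.0000, -0.0108, 0.0061, -0.000]
[-0.0000, -0.0104, 0.0067, -0.000]
```

Call:
apply_moves(
  deltas=[
    [0,-0.006,0.001,0,-1],
    [0,-0.012,0.0027,0,-1],
    [0,-0.012,0.0033,0,-1],
    [0,-0.0118,0.004,0,-1],
    [0,-0.0115,0.0046,0,-1],
    [0,-0.0113,0.0052,0,-1],
    [0,-0.011,0.0057,0,-1],
    [0,-0.0107,0.0063,0,-1],
  ],
)

```text
t: 36.85
tool_pos: [0.5507, -0.0833, 0.2615]
tool_rot: [-2.002, -2.38, -0.006]
contact_force: [6.2, -2.7, -7.9]
opening: 0.0096
```

```bash
python3 -c "
from h import *
from lid import *
p=ctrl.get_image('scene'); save(p,'s18')
K=(cloud(p)-H); K=np.stack([K@ex,K@ey,K@ez],-1)
m=(K[...,2]>.04)&(K[...,2]<.16)&(abs(K[...,1])<.12)&(K[...,0]<.02)&(K[...,0]>-.16);k=K[m];f=np.polyfit(k[:,2],k[:,0],1);
for _ in range(4):
    r=k[:,0]-np.polyval(f,k[:,2]); g=abs(r)<.005; f=np.polyfit(k[g,2],k[g,0],1)
th=np.pi/2+np.arctan(f[0]);print('cam lid',th, 'off',tochest(bar(th))-tochest(ctrl.get_obs()['tool_pos']))
arc(0.55,8)"
```

```text
cam lid 0.9915721146548987 off [ 0.00135948 -0.00571679  0.01873293]
th 0.9901378464649141 rad err mm 1.8977589024966879 y 0.005716787867109583 yaw 0.17218607647595294 F [ 1.  -3.2 -5.1] chestF 0.47 tau [-0.5  -0.27 -0.  ] op 0.009925927350307192 t 36.9
[-0.0000, -0.0094, 0.0092, -0.000]
[-0.0000, -0.0100, 0.0083, -0.000]
[-0.0000, -0.0096, 0.0088, -0.000]
[-0.0000, -0.0091, 0.0093, -0.000]
[-0.0000, -0.0085, 0.0098, -0.000]
[-0.0000, -0.0080, 0.0102, -0.000]
[-0.0000, -0.0074, 0.0107, -0.000]
[-0.0000, -0.0068, 0.0111, -0.000]
```

Call:
apply_moves(
  deltas=[
    [0,-0.0095,0.008,0,-1],
    [0,-0.0098,0.0083,0,-1],
    [0,-0.0095,0.0088,0,-1],
    [0,-0.009,0.0093,0,-1],
    [0,-0.0085,0.0098,0,-1],
    [0,-0.008,0.0102,0,-1],
    [0,-0.0074,0.0107,0,-1],
    [0,-0.0068,0.011,0,-1],
  ],
)

```text
t: 37.9
tool_pos: [0.4783, -0.096, 0.1825]
tool_rot: [-2.009, -2.386, -0.007]
contact_force: [7.1, -3.2, -5.9]
opening: 0.0097
```

```bash
python3 -c "
from h import *
arc(0.12,8)"
```

```text
th 0.5412046101037795 rad err mm 2.268870582853549 y 0.005709570561591286 yaw 0.17148841002482176 F [ 7.1 -3.2 -5.9] chestF 6.43 tau [-0.57 -1.36  0.01] op 0.009742938248238601 t 37.9
[-0.0000, -0.0039, 0.0121, -0.000]
[-0.0000, -0.0053, 0.0113, -0.000]
[-0.0000, -0.0047, 0.0115, -0.000]
[-0.0000, -0.0040, 0.0118, -0.000]
[-0.0000, -0.0034, 0.0119, -0.000]
[-0.0000, -0.0028, 0.0121, -0.000]
[-0.0000, -0.0021, 0.0122, -0.000]
[-0.0000, -0.0015, 0.0123, -0.000]
```

Call:
apply_moves(
  deltas=[
    [0,-0.004,0.0115,0,-1],
    [0,-0.005,0.0113,0,-1],
    [0,-0.0045,0.0115,0,-1],
    [0,-0.004,0.0117,0,-1],
    [0,-0.0034,0.0118,0,-1],
    [0,-0.0028,0.0118,0,-1],
    [0,-0.002,0.0115,0,-1],
    [0,-0.0013,0.01,0,-1],
  ],
)

```text
t: 38.9
tool_pos: [0.4507, -0.1008, 0.0887]
tool_rot: [-2.015, -2.393, -0.012]
contact_force: [2.8, -3.3, -2.1]
opening: 0.0097
```

```bash
python3 -c "
from h import *
p=ctrl.get_image('scene'); save(p,'s19')
K=(cloud(p)-H); K=np.stack([K@ex,K@ey,K@ez],-1)
m=(K[...,2]>-.02)&(K[...,2]<.1)&(abs(K[...,1])<.14)&(K[...,0]<-.02)&(K[...,0]>-.18);k=K[m];f=np.polyfit(k[:,0],k[:,2],1);
for _ in range(4):
    r=k[:,2]-np.polyval(f,k[:,0]); g=abs(r)<.005; f=np.polyfit(k[g,0],k[g,2],1)
th=-np.arctan(f[0]);print('cam lid',th, 'off',tochest(bar(th))-tochest(ctrl.get_obs()['tool_pos']))
arc(0.0,8)"
```

```text
cam lid 0.10066201636741108 off [ 5.59270596e-05 -5.77004403e-03  1.52522261e-02]
th 0.12108169611097103 rad err mm 0.46950320989189165 y 0.005770044034520945 yaw 0.17077555478890227 F [ 6.8 -5.1 -5.4] chestF 5.77 tau [-0.77 -1.25 -0.01] op 0.010133553118554671 t 38.95
[0.0000, 0.0002, 0.0036, -0.000]
[-0.0000, -0.0003, 0.0036, -0.000]
[-0.0000, -0.0002, 0.0036, -0.000]
[-0.0000, -0.0002, 0.0036, -0.000]
[-0.0000, -0.0001, 0.0036, -0.000]
[-0.0000, -0.0000, 0.0036, -0.000]
[0.0000, 0.0000, 0.0036, -0.000]
[0.0000, 0.0001, 0.0036, -0.000]
```

Call:
apply_moves(
  deltas=[
    [0,0,0.0035,0,-1],
    [0,0,0.0035,0,-1],
    [0,0,0.0035,0,-1],
    [0,0,0.003,0,-1],
    [0,0,0.0025,0,-1],
    [0,0,0.002,0,-1],
    [0,0,0.001,0,-1],
    [0,0,0,0,-1],
  ],
)

```text
t: 39.95
tool_pos: [0.4501, -0.1009, 0.0669]
tool_rot: [-2.015, -2.393, -0.01]
contact_force: [1.8, -4.5, -3.4]
opening: 0.0096
```

```bash
cat > lid2.py <<'E'
from h import *
import sys
p=ctrl.get_image('scene'); save(p,sys.argv[1])
K=(cloud(p)-H); K=np.stack([K@ex,K@ey,K@ez],-1)
m=(K[...,2]>-.02)&(K[...,2]<.1)&(abs(K[...,1])<.14)&(K[...,0]<-.02)&(K[...,0]>-.18);k=K[m];f=np.polyfit(k[:,0],k[:,2],1);
for _ in range(4):
    r=k[:,2]-np.polyval(f,k[:,0]); g=abs(r)<.005; f=np.polyfit(k[g,0],k[g,2],1)
th=-np.arctan(f[0]);print('cam lid',th, 'off',tochest(bar(th))-tochest(ctrl.get_obs()['tool_pos']))
arc(0.0,0)
E
python3 lid2.py s20
```

```text
cam lid 0.0070991065979975326 off [-6.39389673e-05 -5.77723021e-03  1.37776597e-02]
th 0.033884566361540636 rad err mm -0.09509307684568702 y 0.0057772302073794465 yaw 0.1710111951571144 F [ 2.5 -4.6 -2.6] chestF 1.62 tau [-0.75 -0.49 -0.04] op 0.009964565778174193 t 40.0
```

Call:
apply_moves(
  deltas=[
    [0,0,0.001,0,-1],
    [0,0,0.001,0,-1],
    [0,0,0.001,0,-1],
    [0,0,0.0005,0,-1],
    [0,0,0,0,-1],
    [0,0,0,0,-1],
    [0,0,0,0,-1],
    [0,0,0,0,-1],
  ],
)

```text
t: 41.0
tool_pos: [0.4502, -0.1009, 0.0654]
tool_rot: [-2.014, -2.392, -0.009]
contact_force: [-0.4, -3.8, 1.7]
opening: 0.01
```

```bash
python3 lid2.py s21
```

```text
cam lid 4.956221901551312e-06 off [-7.96116348e-05 -5.75199414e-03  1.36167911e-02]
th 0.027471394204695253 rad err mm -0.15534351711288252 y 0.005751994143816195 yaw 0.17132118251606218 F [-1.  -3.4  1.9] chestF -1.55 tau [-0.49 -0.04  0.01] op 0.00954554427584992 t 41.05
```

Call:
apply_moves(
  deltas=[
    [0,0,0,0,-0.5],
    [0,0,0,0,-0.2],
    [0,0,0,0,-0.1],
    [0,0,0,0,-0.1],
    [0,0,-0.015,0,-0.1],
    [0,0,-0.03,0,-0.1],
    [0,0,-0.04,0,-0.1],
    [0,0,-0.05,0,-0.1],
  ],
  grip_force=20,
)

```text
t: 42.05
tool_pos: [0.4476, -0.0998, 0.2004]
tool_rot: [-2.005, -2.381, -0.008]
contact_force: [0.6, -0.5, -0.2]
opening: 0.0382
```

```bash
python3 lid2.py s22
python3 - <<'E'
from h import *
p=ctrl.get_image("scene"); cv2.imwrite("pics/s23z.png",cv2.resize(p["img"][150:350,120:520,::-1],(800,400)))
E
```

```text
cam lid 0.00047867561326114745 off [-0.00148765 -0.00491361 -0.13027593]
th 0.5776045853365621 rad err mm 39.3768509072287 y 0.004913612771083557 yaw 0.17157172047634375 F [ 2.6 -0.2  5.4] chestF 2.5 tau [-0.02 -0.15 -0.  ] op 0.03836680456488731 t 42.1
```

View pics/s23z.png

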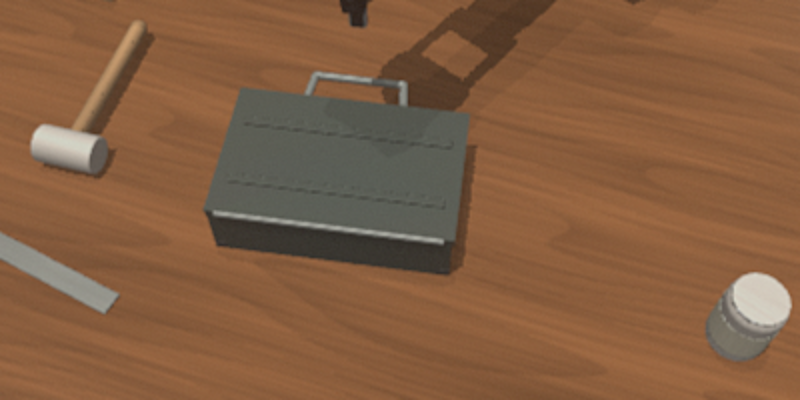

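Call:
apply_moves(
  deltas=[
    [0,0,0,0,-0.1],
    [0,0,0,0,-0.1],
    [0,0,0,0,-0.1],
    [0,0,0,0,-0.1],
    [0,0,0,0,-0.1],
    [0,0,0,0,-0.1],
    [0,0,0,0,-0.1],
    [0,0,0,0,-0.1],
  ],
)

```text
t: 43.15
tool_pos: [0.4503, -0.1009, 0.2047]
tool_rot: [-2.01, -2.388, -0.013]
contact_force: [-0.4, 0.1, -0.5]
opening: 0.0385
```

```bash
python3 -c "
from station import ctrl
print(ctrl.finish_job())"
```

```text
the job is handed in; nothing more can be done
None
```

The die is in the left compartment, the lid is shut, and I handed the job in at about 43 s; no verdict was reported.

**Raising the lid:** I lifted it by its handle to the stay's limit, found at about 1.47 rad with only about 2 N of extra pull. The lid then stood by itself at about 1.457 rad with the thumb pin where it should be when locked.

**Placing the die:** I set it on the compartment floor, shown by the force dropping from -4.7 N to about zero, then let go. A later picture showed it lying flat there.

**Breaking the stay:** I drew the thumb pin about 16 mm towards the robot with the open rear finger. The arm hid the pin from the camera, so I did not see the break directly. The lid settling from 1.457 to about 1.42 rad and then folding down freely shows it.

**Lowering the lid:** I gripped the handle and lowered it until the force changed sign.

**Last checks:**
- The camera put the lid at 0.000 rad.
- Nothing was touching the gripper, and the mallet and tin looked unmoved.
- The die and the round die can't be seen with the lid shut. I last saw the cutting die in a picture with the lid up and did not look at either again before closing.

**Disagreements:**
- One camera reading of the lid, taken while the arm was near it, said 1.386 rad against the later 1.42; I put that down to arm points in the measurement.
- The handle-based angle at the end read about 0.027 rad, because the bar had slid about 6 mm in the pads.

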